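# Build the level cork heel stack beside the locker step

### The job

Build the cork heel-raise stack at the front of the low aluminium step: slide the big block square up against the step's long front face, straight in front of the wedge-shaped slab lying on the step, then push the slab, never lifting it, off the step on to the middle of the block, square with it, and press down on its middle with the fingertips to feel that it sits steady. Then set (do not drop) the small wedge on the middle of the slab, along it, with its thick end over the slab's thin end so that its top comes out level, let go, and press down on its middle with the fingertips too. Leave the dumbbell, dish, push-up handle, collars, weight disc and tub where they are.

Things in the scene. Friction and masses are not known exactly. Their poses are not given: they have to be found in the camera images.
- step: low fixed aluminium step, 400 mm along its x, 170 mm along its y, 64 mm high; origin at the centre of its underside; z up. Its long front face, where the stack is built, is its -y face, 85 mm from the origin
- base_block: the big cork block, same frame axes as base_mid; origin at the centre of its underside. Loose, about 0.45 kg
- base_mid (a point): centre of the big cork block (30 mm up): 170 mm along x, 110 mm along y, 60 mm high, flat top. x: along its long back face; the whole +y face (170 mm long) is the back that goes against the step. The two corners of the outer (-y) side are clipped: the ends (x = +-85 mm) are straight from y = +55 to -20 mm, the outer face (y = -55 mm) is straight from x = -55 to +70 mm. At the start it stands on the counter with its back roughly towards the step
- base_back (a point): middle of the big block's back (+y) face, 30 mm up; its axes are the block's
- slab: the cork slab, same frame axes as slab_mid; origin at the middle of its flat underside. Loose, about 0.22 kg, too wide to grip
- slab_mid (a point): centre of the wedge-shaped cork slab, 20 mm above its underside: 140 mm along x, 92 mm along y, flat underside, top sloping up along +x from 30 mm thick at x = -70 mm (thin end) to 50 mm thick at x = +70 mm (thick end), 40 mm in the middle (slope 1 in 7). Its back (+y) face is straight over the 140 mm; both corners of its front (-y) side are clipped, by up to 30 mm. At the start it lies on the step, its front roughly along the step's front
- small_wedge: the small cork wedge, same frame axes as wedge_mid; origin at the middle of its flat underside. Loose, about 0.09 kg
- wedge_mid (a point): centre of the small cork wedge, 16 mm above its underside: 105 mm along x, 56 mm along y (grip it across this width), flat underside, top sloping up along +x from 25 mm thick (thin end, x = -52 mm) to 40 mm thick (thick end, x = +52 mm), the same slope of 1 in 7 as the slab. It lies on the counter on its flat underside, turned any way, and keeps that side down on the slab
- wedge_top (a point): middle of the small wedge's sloping top face; z is the outward normal of that face, so z is vertical when the stack's top is level
- dumbbell: purple vinyl dumbbell, hexagonal heads 56 mm across flats, 160 mm long along its x, lying flat; origin under its middle. Bystander
- dish: small white ceramic dish, 104 mm across, 28 mm high; origin at the centre of its underside. Bystander
- pushup_handle: black push-up handle on two rubber feet, 170 mm long along its y, 90 mm high; origin on the counter under its middle. Bystander
- collar_a: spring clip collar lying flat on the counter, ring 66 mm across, 22 mm high, two black lugs reaching 65 mm from its centre along its +x; origin at the centre of its underside. Bystander
- collar_b: second, equal spring clip collar, lying flat on the step beyond the slab's +x end; origin at the centre of its underside. Bystander
- weight_disc: black rubber weight disc 86 mm across, 20 mm high, lying flat on the step beyond the slab's -x end; origin at the centre of its underside. Bystander
- tub: grey lidded chalk tub, 80 mm across, 60 mm high, standing on the counter; origin at the centre of its underside. Bystander
Things that resemble listed ones, but are neither listed nor needed, are in the scene too. Leave any red look-alike of the slab alone. Leave any green look-alike of the small_wedge alone.

How it is judged (in metres and radians):
On the way, in this order (a step that is already met when the one before it is completed fails the run):
1. the big block stands square against the step's front (y of base_back in the frame of step between -0.095 and -0.08 m and angle between the x axis of base_block and the x axis of step, either way round below 0.07 rad and angle between base_block's own z axis and vertical below 0.05 rad), for 0.2 s.
2. the slab lies flat and square on the middle of the block, which is still against the step (all of step 1 and x of slab_mid in the frame of base_mid between -0.025 and 0.025 m and y of slab_mid in the frame of base_mid between -0.02 and 0.02 m and z of slab_mid in the frame of base_mid between 0.046 and 0.054 m and angle between the x axis of slab and the x axis of base_block, either way round below 0.15 rad and angle between slab's own z axis and vertical below 0.04 rad and linear speed of slab below 0.02 m/s), for 0.2 s.
3. the slab is pressed down on its middle with the fingertips (over 2 N, within 35 mm of its centre) and does not rock (x of slab_mid in the frame of base_mid between -0.025 and 0.025 m and y of slab_mid in the frame of base_mid between -0.02 and 0.02 m and z of slab_mid in the frame of base_mid between 0.046 and 0.054 m and angle between the x axis of slab and the x axis of base_block, either way round below 0.15 rad and angle between slab's own z axis and vertical below 0.04 rad and contact force between the fingers and slab above 2 N and horizontal distance between the grasp point and slab_mid below 0.035 m), for 0.05 s.
4. the small wedge rests on the middle of the slab with a level top, released (x of slab_mid in the frame of base_mid between -0.025 and 0.025 m and y of slab_mid in the frame of base_mid between -0.02 and 0.02 m and z of slab_mid in the frame of base_mid between 0.046 and 0.054 m and angle between the x axis of slab and the x axis of base_block, either way round below 0.15 rad and angle between slab's own z axis and vertical below 0.04 rad and x of wedge_mid in the frame of slab_mid between -0.025 and 0.02 m and y of wedge_mid in the frame of slab_mid between -0.02 and 0.02 m and z of wedge_mid in the frame of slab_mid between 0.032 and 0.041 m and angle between the x axis of small_wedge and the x axis of slab, either way round below 0.2 rad and angle between wedge_top's own z axis and vertical below 0.06 rad and contact force between the fingers and small_wedge below 0.05 N and linear speed of small_wedge below 0.02 m/s), for 0.2 s.
5. the small wedge is pressed down on its middle with the fingertips (over 2 N, within 35 mm of its centre) and does not rock (x of slab_mid in the frame of base_mid between -0.025 and 0.025 m and y of slab_mid in the frame of base_mid between -0.02 and 0.02 m and z of slab_mid in the frame of base_mid between 0.046 and 0.054 m and angle between the x axis of slab and the x axis of base_block, either way round below 0.15 rad and angle between slab's own z axis and vertical below 0.04 rad and x of wedge_mid in the frame of slab_mid between -0.025 and 0.02 m and y of wedge_mid in the frame of slab_mid between -0.02 and 0.02 m and z of wedge_mid in the frame of slab_mid between 0.032 and 0.041 m and angle between the x axis of small_wedge and the x axis of slab, either way round below 0.2 rad and angle between wedge_top's own z axis and vertical below 0.06 rad and contact force between the fingers and small_wedge above 2 N and horizontal distance between the grasp point and wedge_mid below 0.035 m), for 0.05 s.
At the end, for the whole second after the job is handed in: Block upright, back within 10 mm of the step and parallel (4 deg); slab flat on it, within 25 mm along and 20 mm across of its centre, parallel (8 deg); small wedge on the slab within 20 mm of its centre, along it (11 deg), top level (3.4 deg); all at rest, untouched (all of step 1 and all of step 4 and linear speed of each of base_block, slab below 0.02 m/s and contact force between the fingers and base_block below 0.05 N and contact force between the fingers and slab below 0.05 N).
It fails at once if the big block or the slab is lifted or tipped over (raised 25 mm, or tilted 20 degrees) (height (world z) of base_mid above 0.055 m or height (world z) of slab_mid above 0.109 m or angle between any of base_block, slab's own z axis and vertical above 0.35 rad).
It fails at once if the small wedge is dropped (falls freely faster than 0.7 m/s) (contact force between the fingers and small_wedge below 0.01 N and linear speed of small_wedge above 0.7 m/s).
It fails at once if a bystander is moved more than 30 mm (distance of any of dumbbell, dish, pushup_handle, collar_a, collar_b, weight_disc, tub from where it was at the start of the episode above 0.03 m).
It also fails if it takes over 72 s, if anything falls off the work surface, if the arm or the gripper's body presses on something with over 40 N, if the wrist force passes 120 N, or if a joint passes its speed limit or range.

### The arm

A 6-joint arm with a two-finger parallel gripper is mounted at the origin on the work surface. World frame = base frame: x ahead of the robot, y to its left, z up, the work surface at z = 0. Lengths are in mm, angles in rad, forces in N, time in s.
With the tool pointing down it reaches from about 300 to 775 mm from the base axis. Payload 14.6 kg.
Tool frame: the origin (TCP) lies at the very end of the fingers, on their centre line; the grasp point (between the pads) lies 19 mm behind it; y points along the fingers, z is the direction in which the jaws open and shut, and the axes are right-handed (so a half turn about y gives the same grasp; the last joint's range is limited). The gripper opens to 94 mm and grips with 3 to 60 N. Pads are 16 mm wide; open, the fingers measure 119 mm over their backs; the gripper's body (75 mm by 177 mm) begins 78 mm behind the grasp point.
Start: joints at [-1.332, 0.3, 1.521, -0, 1.321, -0.067], TCP at [165.574, -524.475, 205.446] pointing down, gripper open.
Joint ranges: [-3.03, 3.03], [-0.79, 2.21], [0.23, 2.52], [-1.04, 4.18], [0, 3.07], [-2.55, 2.55]. Speed limits (rad/s): [2.22, 2.22, 2.57, 3.14, 3.14, 3.14].

### API

Orientations are given as [roll, pitch, yaw] about the fixed x, y, z axes, in that order (R = Rz(yaw) Ry(pitch) Rx(roll)).
In Python, from cell import monitor, optics, manip gives the robot as it stands.
- The arm moves only by the shell command python3 -m creep 'ROWS' [FORCE]. ROWS is JSON, a list of rows, each an object of numbers: "tx", "ty", "tz": the shift along the tool's x, y, z scaled (see below); "turn": the turn about the tool's y scaled (see below); "fingers": the finger opening in mm, from 0 to 94. In form: [{"tx": .., "ty": .., "tz": .., "turn": .., "fingers": ..}, ...]. A call has 1 to 20 rows; each row is the pose to reach, as a shift and turn from the pose measured when the call began, along the tool's axes at that moment, turning the shorter way round; what a row does not reach only later rows make up. The controller multiplies each number of a shift by 200 mm and each number of a turn by pi rad. A row lasts 1/10 s, in which the tool goes at most 50 mm and 8.59 degrees, less where a joint would pass 70% of its speed; a pose out of reach is approached as far as the arm can. A call with a number of a shift or a turn outside -1 to 1 is refused whole. A call with a gripper value outside its range is refused whole. The fingers move at their own pace and stop on an object; FORCE is the grip in N (left out, the last holds). Time passes only in rows, so rows that repeat a pose let the fingers close. It gives the time, the measured TCP pose, the force and the opening at its end, in the units of the state.
- monitor.read_state(): the state, without advancing time (a new reading comes with each control period).
- optics.camera(name): name is "scene" or "top" or "wrist"; returns a dict with "frame" (420x560x3 uint8, red, green, blue), "range_z" (420x560 float32, mm along the optical axis (not along the pixel's ray), 0 where there is no reading), "fx", "fy", "cx", "cy" (pixels), "distortion" ([k1, k2, p1, p2, k3] as OpenCV has them; the pictures are not rectified), "R" (3x3) and "t" (3): a world point X has camera coordinates R X + t; the wrist camera has in their place "mount" (4x4, takes a point from camera to tool coordinates, whose origin is the TCP and whose axes are the tool frame's). Camera axes: x right, y down, z forward; pixel columns grow to the right and rows downward; lengths in mm; the calibration is good to about 2 mm. A picture is of the moment at which its call begins: read the wrist's pose just before it.
- manip.sign_off(): hands the job in, once; it reports no verdict.
The state is a dict: "clock": time; "joints": joint angles; "qd": joint speeds; "effort": joint torques, N m; "eef_pos": TCP position; "eef_rot": TCP orientation; "wrist_force": force on the tool from outside, world axes, zero at the start; "moment": the same for the moment, N m; "finger_gap": finger opening in mm.
Only numpy, scipy, OpenCV 4.12 (cv2) and the standard library are available. Lean on these libraries where they do the work, as an engineer would, in place of code of your own. Each camera call takes 0.05 s, during which the arm holds its last target.

## Working session

There is one attempt and no reset: what is moved stays moved. The work goes in short steps, Python scripts to look and compute and a shell command to move; the robot and the scene stay as the last step left them, time stands still between calls to the robot, and variables do not carry over. Pictures are saved under pics/ and viewed, and the job is handed in when it is done.

```bash
ls; mkdir -p pics; python3 - <<'E'
from cell import monitor, optics, manip
import cv2
print(monitor.read_state())
for n in ("scene","top"):
    c=optics.camera(n)
    print(n,c["fx"],c["fy"],c["cx"],c["cy"],c["distortion"],c["R"],c["t"])
    cv2.imwrite(f"pics/{n}0.png",cv2.cvtColor(c["frame"],cv2.COLOR_RGB2BGR))
E
```

```text
pics
{'clock': 0.0, 'joints': array([-1.33160614e+00,  3.00491257e-01,  1.52161023e+00,  6.74582696e-06,
        1.32069196e+00, -6.66278270e-02]), 'qd': array([ 8.86762751e-04, -1.85100428e-04, -6.46993984e-04,  1.42797887e-03,
       -2.46988368e-04,  7.68149863e-05]), 'effort': array([-1.52647925e-03, -5.31807947e+01, -3.52738237e+01,  7.08103809e-02,
        2.44122039e-02, -8.97982727e-05]), 'eef_pos': array([ 165.50969992, -524.21922393,  204.86294355]), 'eef_rot': array([-1.57199402e+00,  8.64665442e-05, -2.83577636e+00]), 'wrist_force': array([ 0.60208152,  0.04477673, -0.30121181]), 'moment': array([-0.04907666, -0.0273759 ,  0.00122239]), 'finger_gap': 94.18874315756833}
scene 453.95208033635606 453.95208033635606 274.3757380635356 211.93622660578967 [-0.13070402  0.          0.          0.          0.        ] [[ 0.75726972  0.65306777  0.00671229]
 [ 0.51580142 -0.59173404 -0.61951572]
 [-0.40061386  0.4726027  -0.78495555]] [-496.6890439  -189.70863051 1628.65817471]
top 520.4083103363421 520.4083103363421 280.0367879034179 207.64622114499159 [-0.19646068  0.          0.          0.          0.        ] [[-2.82036985e-03 -9.99996022e-01  4.40133797e-05]
 [-9.94566138e-01  2.80047506e-03 -1.04068990e-01]
 [ 1.04068453e-01 -3.37287260e-04 -9.94570080e-01]] [ 110.21215827  600.08761247 1646.34499997]
```

View pics/top0.png

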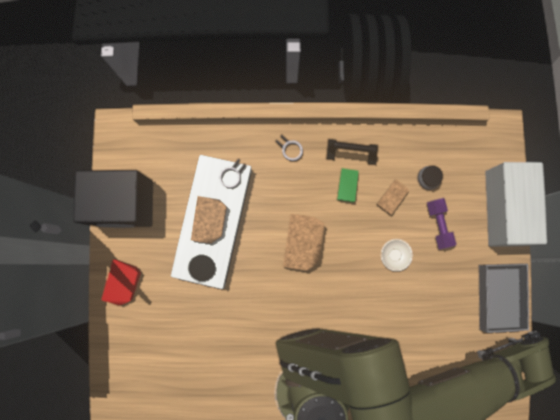

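View pics/scene0.png

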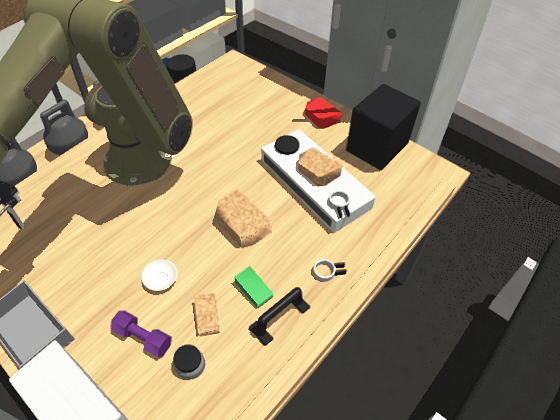

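The top view shows the step at (213,222), with the slab on it at (208,220), collar_b at (231,176) and the disc at (202,267). The big block is at (304,243) and its back roughly faces the step. There are two small wedges: cork at (392,197) and green at (347,186). The red look-alike is at (121,283). The cork ones fit the description; I'll check them in crops.

```bash
cat > h.py <<'E'
import numpy as np, cv2
from cell import monitor, optics, manip
from scipy.spatial.transform import Rotation as Rot
def K(c): return np.array([[c["fx"],0,c["cx"]],[0,c["fy"],c["cy"]],[0,0,1.]])
def tool():
    s=monitor.read_state(); return Rot.from_euler('xyz',s["eef_rot"]).as_matrix(), np.array(s["eef_pos"]), s
def snap(n):
    T=tool(); c=optics.camera(n)
    if n=="wrist":
        M=np.array(c["mount"]); c["Rwc"]=T[0]@M[:3,:3]; c["o"]=T[0]@M[:3,3]+T[1]
    else:
        R=np.array(c["R"]); c["Rwc"]=R.T; c["o"]=-R.T@np.array(c["t"])
    return c
def rays(c,px):
    px=np.asarray(px,float).reshape(-1,1,2)
    u=cv2.undistortPoints(px,K(c),np.array(c["distortion"])).reshape(-1,2)
    return np.c_[u,np.ones(len(u))]@c["Rwc"].T
def plane(c,px,z):
    d=rays(c,px); return c["o"]+d*((z-c["o"][2])/d[:,2])[:,None]
def cloud(c):
    h,w=c["range_z"].shape
    g=np.stack(np.meshgrid(np.arange(w),np.arange(h)),-1).reshape(-1,2)
    return (c["o"]+rays(c,g)*c["range_z"].reshape(-1,1)).reshape(h,w,3)
def project(c,X):
    R=c["Rwc"].T; t=-R@c["o"]
    return cv2.projectPoints(np.asarray(X,float).reshape(-1,1,3),cv2.Rodrigues(R)[0],t,K(c),np.array(c["distortion"]))[0].reshape(-1,2)
def save(c,name,box=None,s=1):
    f=c["frame"]
    if box: f=f[box[1]:box[3],box[0]:box[2]]
    f=cv2.resize(f,None,fx=s,fy=s,interpolation=cv2.INTER_CUBIC)
    cv2.imwrite(f"pics/{name}.png",cv2.cvtColor(f,cv2.COLOR_RGB2BGR))
def units(dw,yaw=0):
    "world shift mm -> row numbers"
    R,p,s=tool(); return np.round(R.T@np.asarray(dw,float)/200,4)
E
python3 - <<'E'
from h import *
c=snap("top")
P=cloud(c); hsv=cv2.cvtColor(c["frame"],cv2.COLOR_RGB2HSV)
np.savez("t0.npz",P=P,hsv=hsv,f=c["frame"])
for n,(x,y) in dict(step=(240,210),slab=(208,220),slabhi=(215,203),slablo=(208,238),block=(304,243),wedge=(392,197),green=(347,186),counter=(350,300),dish=(396,255),handle=(352,150),tub=(430,178),collar=(290,150),db=(441,224),disc=(202,267)).items(): print(n,P[y,x].round(1),hsv[y,x])
save(c,"c_block",(160,140,350,300),4)
save(c,"c_wedge",(320,140,470,280),4)
c=snap("scene"); save(c,"c_sc",(180,130,390,360),3)
E
```

```text
step [590.4 235.6  58.3] [ 30   9 193]
slab [555.1 331.1 104.2] [ 14 104 191]
slabhi [606.9 308.8 112. ] [ 14 101 175]
slablo [499.5 330.7 103. ] [ 14 100 161]
block [485.4  33.1  54.7] [ 14 110 169]
wedge [ 633.8 -255.9   34.9] [ 14 111 182]
green [ 669.6 -108.5   37.2] [ 60 111 152]
counter [ 300.6 -118.6   -1.1] [ 16 102 197]
dish [ 445.8 -270.7    8.8] [ 19  18 237]
handle [ 777.8 -120.3   87.1] [ 15  99 126]
tub [ 692.8 -378.5   59.4] [12 55 69]
collar [797.4  74.7  -3.2] [ 16 102 193]
db [ 544.3 -415.9   40.9] [145  94 130]
disc [410.1 351.8  82.2] [16 39 72]
```

```bash
python3 - <<'E'
from h import *
d=np.load("t0.npz");P=d["P"];hsv=d["hsv"]
# step top white region by height
def comp(m,seed):
    n,l,st,ce=cv2.connectedComponentsWithStats(m.astype(np.uint8)); return l==l[seed[1],seed[0]]
z=P[...,2]; x=P[...,0]; y=P[...,1]
def rep(name,m,zz=None):
    pts=P[m][:, :2].astype(np.float32)
    r=cv2.minAreaRect(pts); b=cv2.boxPoints(r)
    print(name,m.sum(),"rect",np.round(r[0],1),np.round(r[1],1),round(r[2],1),"z",np.percentile(z[m],[2,50,98]).round(1))
    print(b.round(0).tolist())
m=(z>50)&(z<140)&(x>150)&(x<900)
st=comp(m,(240,210)); rep("step",st)
rep("block",comp((z>45)&(z<75),(304,243)))
rep("wedge",comp((z>15)&(z<60),(392,197)))
rep("slab",comp((z>82)&(z<130),(208,220)))
E
```

```text
step 6807 rect [561.  327.3] [174.4 412.5] 77.1 z [ 57.3  67.4 114.1]
[[340.0, 289.0], [742.0, 196.0], [782.0, 366.0], [379.0, 458.0]]
block 1764 rect [488.4  34.1] [107.5 170.7] 81.5 z [52.9 60.9 68.8]
[[396.0, -6.0], [565.0, -32.0], [581.0, 75.0], [412.0, 100.0]]
wedge 548 rect [ 638.6 -261.2] [ 57.3 107.5] 52.0 z [19.9 33.2 45.9]
[[579.0, -251.0], [663.0, -317.0], [699.0, -272.0], [614.0, -206.0]]
slab 1344 rect [555.2 331.3] [ 94.7 140.8] 80.5 z [ 89.6 105.1 118.2]
[[478.0, 296.0], [617.0, 273.0], [632.0, 366.0], [494.0, 390.0]]
```

View pics/c_block.png

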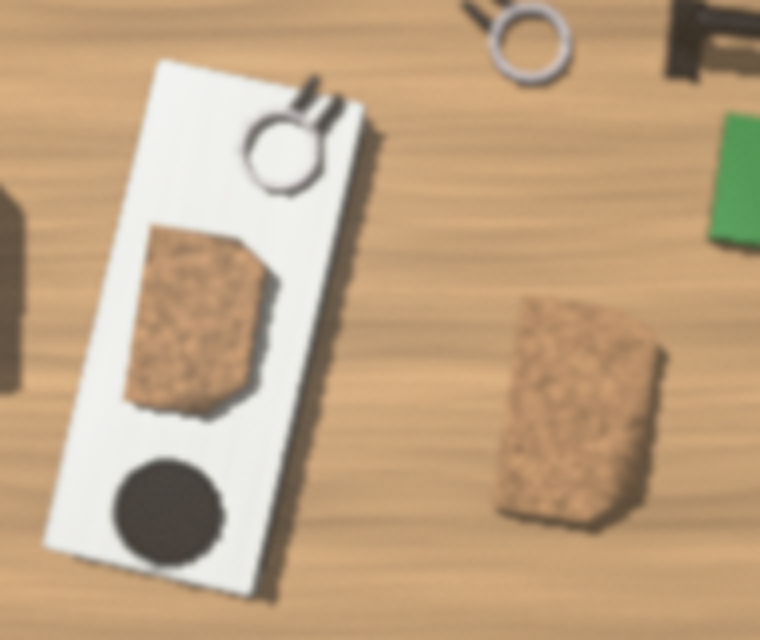

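View pics/c_wedge.png

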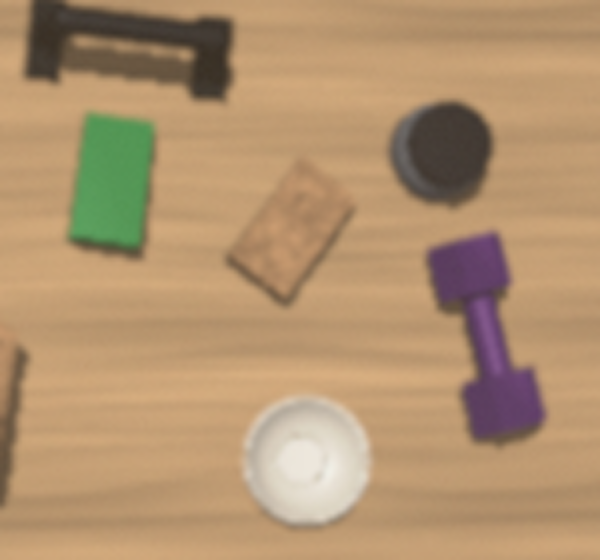

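View pics/c_sc.png

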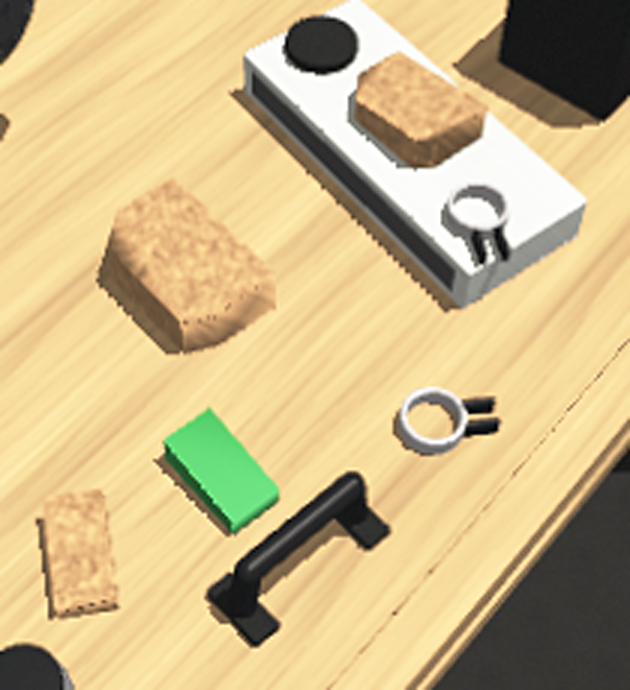

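Crops confirm both: the cork wedge at (392,197) in the top view is grippable, the green block is the look-alike, and the cork slab lies on the step. Next I refine the poses using colour edges cast onto known heights.

```bash
cat >> h.py <<'E'
def comp(m,seed):
    n,l,st,ce=cv2.connectedComponentsWithStats(m.astype(np.uint8)); return (l==l[seed[1],seed[0]]).astype(np.uint8)
def rect(c,m,z):
    k=cv2.findContours(m,cv2.RETR_EXTERNAL,cv2.CHAIN_APPROX_NONE)[0]; k=max(k,key=cv2.contourArea).reshape(-1,2)
    w=plane(c,k,z)[:,:2].astype(np.float32)
    r=cv2.minAreaRect(w); b=cv2.boxPoints(r)
    e=[b[1]-b[0],b[2]-b[1]]; e=max(e,key=np.linalg.norm); e=e if e[0]>0 else -e
    return np.array(r[0]),sorted(r[1]),np.degrees(np.arctan2(e[1],e[0])),b
E
python3 - <<'E'
from h import *
c=snap("top"); P=cloud(c); f=c["frame"]; hsv=cv2.cvtColor(f,cv2.COLOR_RGB2HSV)
print("cam",c["o"].round(0))
z=P[...,2]
sm=(hsv[...,1]<40)&(hsv[...,2]>150)
k=comp(sm,(240,210)); 
k=cv2.morphologyEx(k,cv2.MORPH_CLOSE,np.ones((3,3)))
r=rect(c,k,64); print("step",[np.round(v,1) if not isinstance(v,list) else np.round(v,1) for v in r[:3]]); 
th=np.radians(r[2]); X=np.array([np.cos(th),np.sin(th)]);Y=np.array([-X[1],X[0]]); o=r[0]
cork=(hsv[...,0]>8)&(hsv[...,0]<20)&(hsv[...,1]>60)
for n,s,h,lo,hi in [("block",(304,243),60,40,80),("wedge",(392,197),32,15,60),("slab",(208,220),104,80,130)]:
    mm=comp(cork&(z>lo)&(z<hi),s); q=rect(c,mm,h)
    d=q[0]-o
    A=P[mm>0]; A=A[np.abs(A[:,2]-np.median(A[:,2]))<12]; co=np.linalg.lstsq(np.c_[A[:,:2]-q[0],np.ones(len(A))],A[:,2],rcond=None)[0]
    print(n,q[0].round(1),np.round(q[1],1),round(q[2],1),"stepframe",(d@X).round(1),(d@Y).round(1),"dyaw",round(q[2]-r[2],1),"slope",co.round(3))
for n,s in [("box",(110,195)),("box2",(85,195)),("box3",(148,198))]: print(n,P[s[1],s[0]].round(0))
k2=comp(z>100,(110,195)); A=P[k2>0]; print("box",A.min(0).round(0),A.max(0).round(0))
E
```

```text
cam [ 426.  109. 1700.]
step [array([555.6, 328.9]), array([171. , 401.4]), np.float32(-12.9)]
block [488.5  34.3] [107.2 170.7] -8.5 stepframe 0.3 -302.2 dyaw 4.4 slope [ 1.0000e-03 -3.0000e-03  6.0957e+01]
wedge [ 636.5 -257.9] [ 58.4 108.5] -38.3 stepframe 209.9 -554.0 dyaw -25.4 slope [-0.1    0.063 33.552]
slab [554.2 328.9] [ 94.  138.4] -8.7 stepframe -1.3 -0.3 dyaw 4.2 slope [ 1.26000e-01 -2.00000e-02  1.04668e+02]
box [622. 614. 199.]
box2 [621. 689. 208.]
box3 [629. 531.  67.]
box [426. 109. 100.] [ 700.  729. 1700.]
```

```bash
cat >> h.py <<'E'
O=np.array([555.6,328.9]); TH=np.radians(-12.9); X=np.array([np.cos(TH),np.sin(TH)]); Y=np.array([-X[1],X[0]])
def S2W(x,y): return O+x*X+y*Y
def goto(x,y,z,step=True,yaw=None):
    "row numbers to reach (step frame) point"
    w=S2W(x,y) if step else np.array([x,y])
    R,p,s=tool(); cy=np.degrees(np.arctan2(R[1,0],R[0,0]))
    d=np.r_[w,z]-p
    if yaw is None: yaw=np.degrees(TH)-90
    dy=(yaw-cy+180)%360-180
    q=p[:2]-O
    print("at step",(q@X).round(1),(q@Y).round(1),"z",p[2].round(1),"yaw",cy.round(1),"F",s["wrist_force"].round(1),"gap",s["finger_gap"].round(1),"t",round(s["clock"],2),"j6",s["joints"].round(2))
    print("shift units",np.round(R.T@d/200,4),"turn",round(-dy/180,4),"dist",np.linalg.norm(d).round(0))
E
python3 -c "
from h import *
goto(5,-388,205)"
```

```text
Traceback (most recent call last):
  File "h.py", line 53, in goto
    print("at step",(q@X).round(1),(q@Y).round(1),"z",p[2].round(1),"yaw",cy.round(1),"F",s["wrist_force"].round(1),"gap",s["finger_gap"].round(1),"t",round(s["clock"],2),"j6",s["joints"].round(2))
                                                                                                                          ^^^^^^^^^^^^^^^^^^^^^
AttributeError: 'float' object has no attribute 'round'
```

```bash
sed -i 's/s\["finger_gap"\].round(1)/round(float(s["finger_gap"]),1)/' h.py
python3 -c "
from h import *
goto(5,-388,205)"
```

```text
at step -189.7 -918.8 z 205.2 yaw -162.5 F [-0.4 -0.5 -0. ] gap 94.0 t 0.25 j6 [-1.33  0.3   1.52  0.    1.32 -0.07]
shift units [-2.1834e+00  2.0000e-03 -1.7958e+00] turn -0.331 dist 565.0
```

```bash
python3 -m creep '[{"tx":-0.25,"tz":-0.2,"turn":-0.05,"fingers":80},{"tx":-0.5,"tz":-0.4,"turn":-0.1,"fingers":80},{"tx":-0.75,"tz":-0.6,"turn":-0.14,"fingers":80},{"tx":-0.95,"tz":-0.8,"turn":-0.19,"fingers":80},{"tx":-1,"tz":-0.85,"turn":-0.23,"fingers":80},{"tx":-1,"tz":-0.85,"turn":-0.28,"fingers":80},{"tx":-1,"tz":-0.85,"turn":-0.331,"fingers":80},{"tx":-1,"tz":-0.85,"turn":-0.331,"fingers":80}]'
python3 -c "
from h import *
goto(5,-388,205)"
```

```text
at step -189.7 -918.8 z 205.2 yaw -162.5 F [-0.4 -0.5 -0. ] gap 94.0 t 0.25 j6 [-1.33  0.3   1.52  0.    1.32 -0.07]
shift units [-2.1834e+00  2.0000e-03 -1.7958e+00] turn -0.331 dist 565.0$[0]: bad value
```

```bash
python3 -m creep '[{"tx":-0.25,"ty":0,"tz":-0.2,"turn":-0.05,"fingers":80},{"tx":-0.5,"ty":0,"tz":-0.4,"turn":-0.1,"fingers":80},{"tx":-0.75,"ty":0,"tz":-0.6,"turn":-0.14,"fingers":80},{"tx":-0.95,"ty":0,"tz":-0.8,"turn":-0.19,"fingers":80},{"tx":-1,"ty":0,"tz":-0.85,"turn":-0.23,"fingers":80},{"tx":-1,"ty":0,"tz":-0.85,"turn":-0.28,"fingers":80},{"tx":-1,"ty":0,"tz":-0.85,"turn":-0.331,"fingers":80},{"tx":-1,"ty":0,"tz":-0.85,"turn":-0.331,"fingers":80}]'
python3 -c "
from h import *
goto(5,-388,205)"
```

```text
clock: 1.05
eef_pos: [305.3, -301.7, 205.4]
eef_rot: [-1.571, 0.0, -1.792]
wrist_force: [-0.8, -0.3, -0.1]
finger_gap: 80.1
at step -103.2 -670.5 z 205.4 yaw -102.7 F [-0.8 -0.3 -0.1] gap 80.1 t 1.05 j6 [-0.86  0.03  1.84  0.    1.28 -0.64]
shift units [-1.4104  0.0025  0.5467] turn 0.0013 dist 303.0
```

```bash
python3 -m creep '[{"tx":-0.25,"ty":0,"tz":0.1,"turn":0,"fingers":80},{"tx":-0.48,"ty":0,"tz":0.2,"turn":0,"fingers":80},{"tx":-0.7,"ty":0,"tz":0.27,"turn":0,"fingers":80},{"tx":-0.9,"ty":0.1,"tz":0.4,"turn":0,"fingers":80},{"tx":-1,"ty":0.2,"tz":0.5,"turn":0,"fingers":80},{"tx":-1,"ty":0.3,"tz":0.547,"turn":0,"fingers":80},{"tx":-1,"ty":0.3,"tz":0.547,"turn":0,"fingers":80}]'
python3 -c "
from h import *
goto(5,-388,20)"
```

```text
clock: 1.75
eef_pos: [455.5, -130.1, 143.0]
eef_rot: [-1.575, 0.001, -1.795]
wrist_force: [-1.2, 0.3, 0.9]
finger_gap: 80.1
at step 4.9 -469.7 z 143.0 yaw -102.8 F [-1.2  0.3  0.9] gap 80.1 t 1.75 j6 [-0.36  0.2   1.8   0.    1.15 -0.13]
shift units [-0.4081  0.6154  0.004 ] turn 0.0005 dist 148.0
```

```bash
python3 -m creep '[{"tx":-0.15,"ty":0.2,"tz":0.004,"turn":0,"fingers":80},{"tx":-0.3,"ty":0.4,"tz":0.004,"turn":0,"fingers":80},{"tx":-0.4,"ty":0.55,"tz":0.004,"turn":0,"fingers":80},{"tx":-0.4,"ty":0.61,"tz":0.004,"turn":0,"fingers":80},{"tx":-0.4,"ty":0.61,"tz":0.004,"turn":0,"fingers":80}]'
python3 - <<'E'
from h import *
goto(5,-370,20)
c=snap("top"); save(c,"t1",(160,130,460,330),2.5)
E
```

```text
clock: 2.25
eef_pos: [472.9, -52.7, 20.9]
eef_rot: [-1.577, 0.001, -1.796]
wrist_force: [-0.2, 0.4, 0.6]
finger_gap: 80.2
at step 4.6 -390.5 z 20.9 yaw -102.9 F [-0.2  0.4  0.6] gap 80.2 t 2.25 j6 [-0.19  0.39  1.88  0.    0.87  0.04]
shift units [-0.1022  0.0043  0.002 ] turn -0.0001 dist 20.0
```

View pics/t1.png

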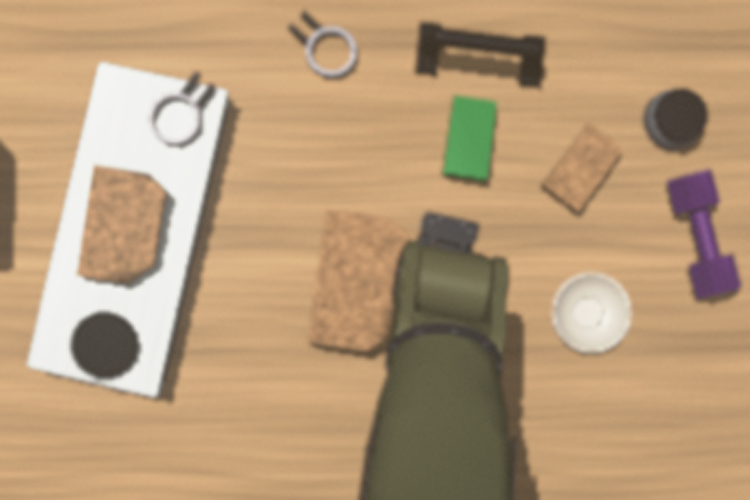

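The gripper is behind the block's outer face (370,280 in the enlarged crop). I push along step +y, most of the way.

```bash
python3 -m creep '[{"tx":-0.04,"ty":0,"tz":0,"turn":0,"fingers":80},{"tx":-0.08,"ty":0,"tz":0,"turn":0,"fingers":80},{"tx":-0.12,"ty":0,"tz":0,"turn":0,"fingers":80},{"tx":-0.16,"ty":0,"tz":0,"turn":0,"fingers":80},{"tx":-0.2,"ty":0,"tz":0,"turn":0,"fingers":80},{"tx":-0.24,"ty":0,"tz":0,"turn":0,"fingers":80},{"tx":-0.28,"ty":0,"tz":0,"turn":0,"fingers":80},{"tx":-0.32,"ty":0,"tz":0,"turn":0,"fingers":80},{"tx":-0.36,"ty":0,"tz":0,"turn":0,"fingers":80},{"tx":-0.4,"ty":0,"tz":0,"turn":0,"fingers":80},{"tx":-0.44,"ty":0,"tz":0,"turn":0,"fingers":80},{"tx":-0.48,"ty":0,"tz":0,"turn":0,"fingers":80},{"tx":-0.52,"ty":0,"tz":0,"turn":0,"fingers":80},{"tx":-0.56,"ty":0,"tz":0,"turn":0,"fingers":80},{"tx":-0.6,"ty":0,"tz":0,"turn":0,"fingers":80},{"tx":-0.64,"ty":0,"tz":0,"turn":0,"fingers":80},{"tx":-0.68,"ty":0,"tz":0,"turn":0,"fingers":80},{"tx":-0.72,"ty":0,"tz":0,"turn":0,"fingers":80},{"tx":-0.75,"ty":0,"tz":0,"turn":0,"fingers":80},{"tx":-0.75,"ty":0,"tz":0,"turn":0,"fingers":80}]'
python3 - <<'E'
from h import *
goto(5,-203,20)
c=snap("top"); save(c,"t2",(160,130,460,330),2.5)
c=snap("scene"); save(c,"s2",(130,80,430,300),2.5)
c=snap("wrist"); save(c,"w2",None,1.4)
E
```

```text
clock: 4.3
eef_pos: [507.3, 94.0, 22.0]
eef_rot: [-1.575, 0.001, -1.796]
wrist_force: [0.1, 0.3, -0.3]
finger_gap: 79.8
at step 5.3 -239.7 z 22.0 yaw -102.9 F [ 0.1  0.3 -0.3] gap 79.8 t 4.3 j6 [0.11 0.46 1.78 0.   0.91 0.33]
shift units [-0.1837  0.0102 -0.0016] turn 0.0 dist 37.0
```

View pics/t2.png

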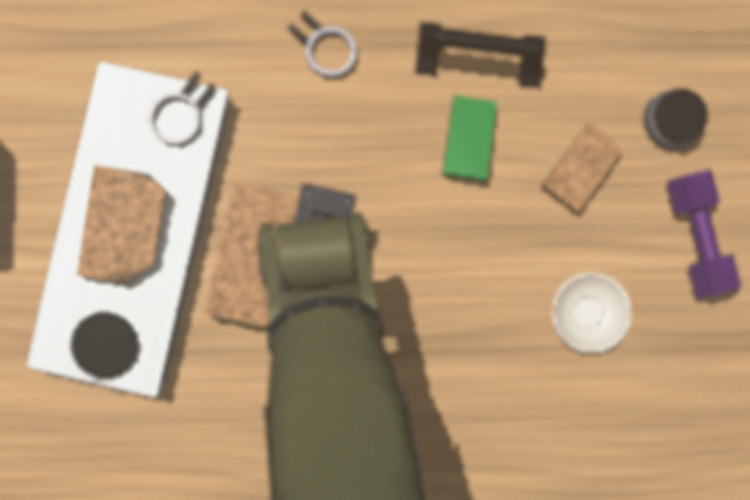

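View pics/w2.png

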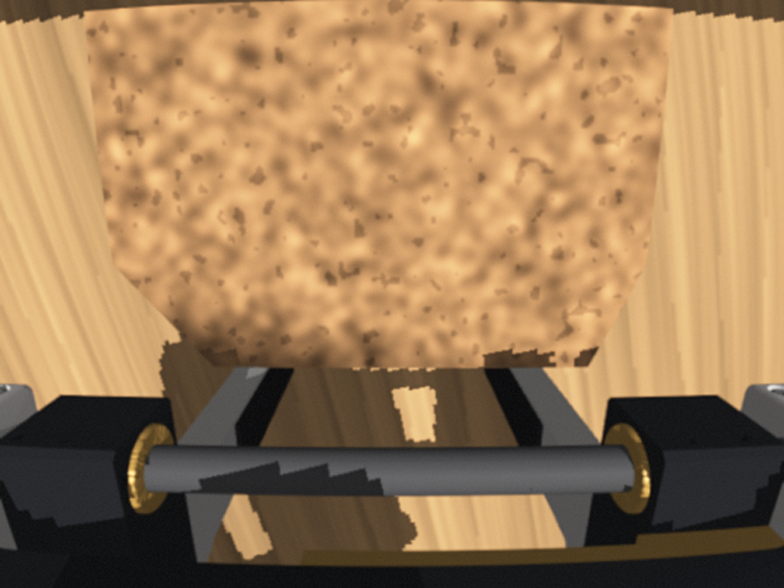

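In the wrist view the block sits flush against both fingers, and its back edge (top of the picture) is about parallel to the step. I'll push the rest.

```bash
python3 -m creep '[{"tx":-0.03,"ty":0,"tz":0,"turn":0,"fingers":80},{"tx":-0.06,"ty":0,"tz":0,"turn":0,"fingers":80},{"tx":-0.09,"ty":0,"tz":0,"turn":0,"fingers":80},{"tx":-0.12,"ty":0,"tz":0,"turn":0,"fingers":80},{"tx":-0.14,"ty":0,"tz":0,"turn":0,"fingers":80},{"tx":-0.155,"ty":0,"tz":0,"turn":0,"fingers":80},{"tx":-0.165,"ty":0,"tz":0,"turn":0,"fingers":80},{"tx":-0.17,"ty":0,"tz":0,"turn":0,"fingers":80}]'
python3 - <<'E'
from h import *
goto(5,-203,20)
c=snap("wrist"); save(c,"w3",None,1.4)
E
```

```text
clock: 5.25
eef_pos: [514.7, 126.5, 21.9]
eef_rot: [-1.575, 0.001, -1.796]
wrist_force: [-0.7, -1.8, -0.4]
finger_gap: 79.8
at step 5.3 -206.5 z 21.9 yaw -102.9 F [-0.7 -1.8 -0.4] gap 79.8 t 5.25 j6 [0.17 0.49 1.73 0.   0.92 0.39]
shift units [-0.0172  0.0097 -0.0015] turn -0.0001 dist 4.0
```

View pics/w3.png

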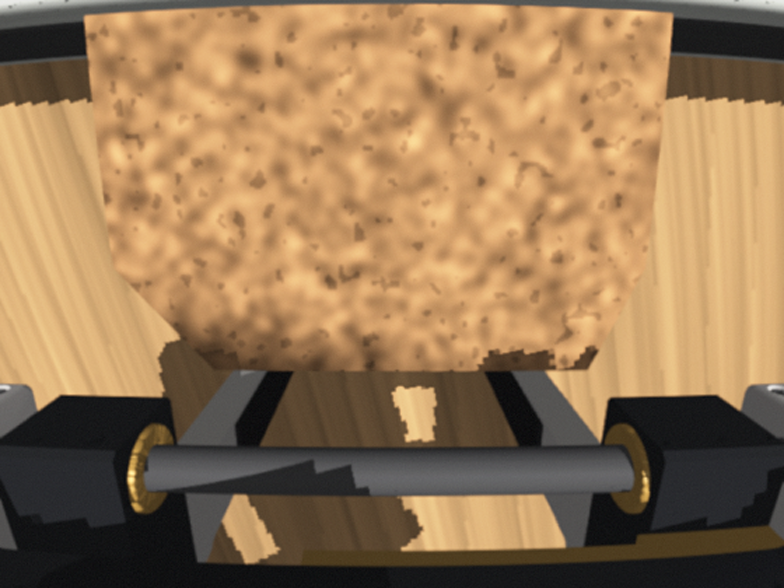

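The block is just short of the step's front lip, which shows along the top of the picture. I'll go on in small steps until force builds up.

```bash
python3 -m creep '[{"tx":-0.01,"ty":0,"tz":0,"turn":0,"fingers":80},{"tx":-0.02,"ty":0,"tz":0,"turn":0,"fingers":80},{"tx":-0.025,"ty":0,"tz":0,"turn":0,"fingers":80},{"tx":-0.025,"ty":0,"tz":0,"turn":0,"fingers":80}]'
python3 - <<'E'
from h import *
goto(5,-203,20)
c=snap("wrist"); save(c,"w4",None,1.4)
c=snap("top"); save(c,"t4",(160,130,360,280),4)
E
```

```text
clock: 5.7
eef_pos: [515.3, 128.1, 22.0]
eef_rot: [-1.576, -0.005, -1.796]
wrist_force: [-7.7, -30.5, 7.6]
finger_gap: 79.8
at step 5.6 -204.7 z 22.0 yaw -102.9 F [ -7.7 -30.5   7.6] gap 79.8 t 5.7 j6 [ 0.18  0.49  1.73 -0.    0.93  0.4 ]
shift units [-0.0087  0.0099 -0.0028] turn 0.0 dist 3.0
```

View pics/w4.png

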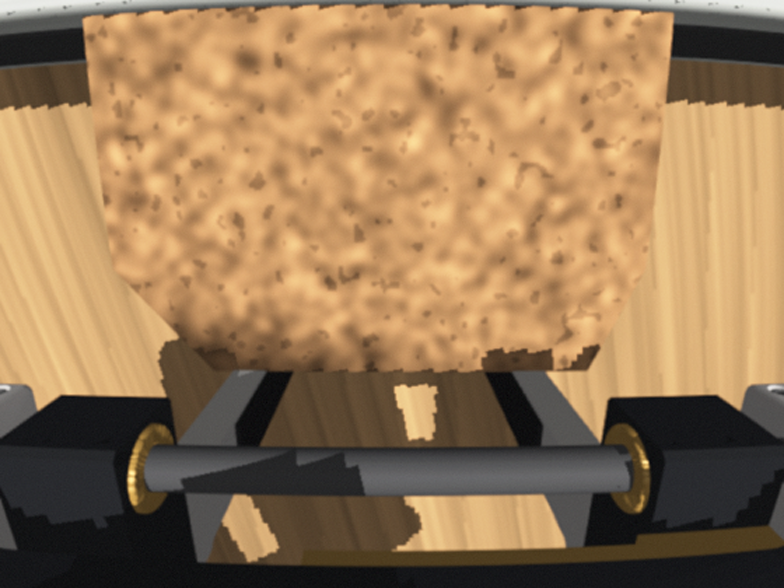

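30 N of reaction, so the block is flush against the step. Back off and raise.

```bash
python3 -m creep '[{"tx":0.05,"ty":0,"tz":0,"turn":0,"fingers":80},{"tx":0.15,"ty":0,"tz":0,"turn":0,"fingers":80},{"tx":0.15,"ty":-0.25,"tz":0,"turn":0,"fingers":80},{"tx":0.15,"ty":-0.5,"tz":0,"turn":0,"fingers":80},{"tx":0.1,"ty":-0.7,"tz":-0.02,"turn":0,"fingers":80},{"tx":-0.1,"ty":-0.8,"tz":-0.03,"turn":0,"fingers":80},{"tx":-0.3,"ty":-0.8,"tz":-0.03,"turn":0,"fingers":80},{"tx":-0.5,"ty":-0.8,"tz":-0.03,"turn":0,"fingers":80},{"tx":-0.7,"ty":-0.8,"tz":-0.03,"turn":0,"fingers":80},{"tx":-0.9,"ty":-0.8,"tz":-0.03,"turn":0,"fingers":80},{"tx":-1,"ty":-0.8,"tz":-0.03,"turn":0,"fingers":80},{"tx":-1,"ty":-0.8,"tz":-0.03,"turn":0,"fingers":80}]'
python3 - <<'E'
from h import *
goto(-1,70,180)
c=snap("wrist"); save(c,"w5",None,1.4)
c=snap("top"); save(c,"t5",(160,130,360,280),4)
E
```

```text
clock: 7.0
eef_pos: [554.8, 327.1, 180.5]
eef_rot: [-1.577, -0.004, -1.793]
wrist_force: [-0.4, 0.0, -0.4]
finger_gap: 79.9
at step -0.4 -1.9 z 180.5 yaw -102.8 F [-0.4  0.  -0.4] gap 79.9 t 7.0 j6 [0.48 0.54 1.25 0.   1.36 0.7 ]
shift units [-0.3595  0.0009 -0.0023] turn 0.0008 dist 72.0
```

View pics/w5.png

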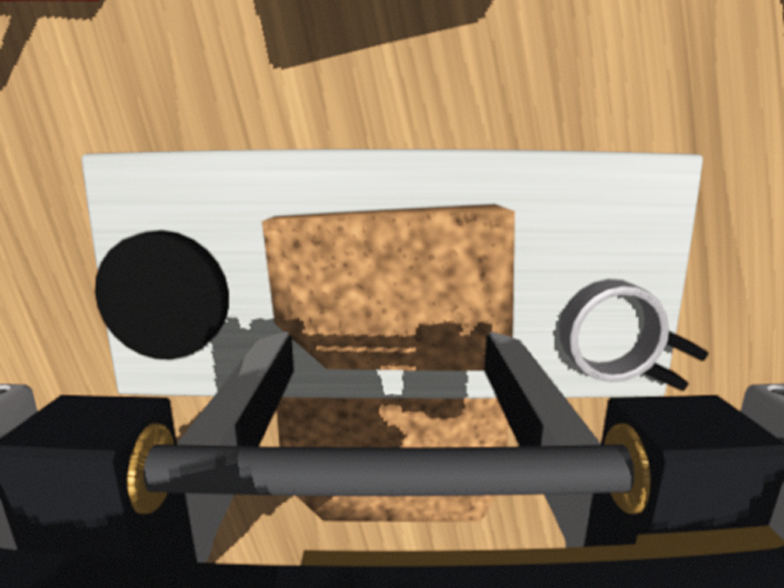

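View pics/t5.png

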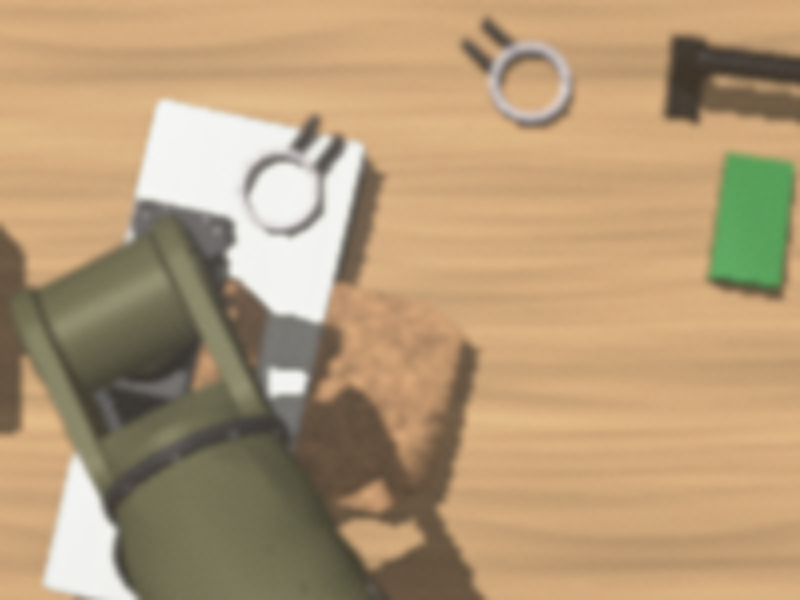

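```bash
python3 - <<'E'
from h import *
c=snap("wrist")
for px,z in [((276,216),64),((500,205),64),((264,222),94),((514,211),114),((84,155),64),((700,156),64),((120,393),64),((665,397),64)]:
    w=plane(c,[(px[0]/1.4,px[1]/1.4)],z)[0,:2]-O; print(px,(w@X).round(1),(w@Y).round(1))
E
```

```text
(276, 216) -73.3 40.4
(500, 205) 69.0 47.5
(264, 222) -73.1 40.1
(514, 211) 65.0 48.3
(84, 155) -196.3 80.8
(700, 156) 196.9 80.3
(120, 393) -197.1 -86.3
(665, 397) 199.6 -88.6
```

The wrist rays put the slab's back edge at step y of about 41 to 48 and its ends at x of about ±70. Both agree with the top view. Go behind it and down.

```bash
python3 -m creep '[{"tx":-0.2,"ty":0,"tz":-0.002,"turn":0,"fingers":80},{"tx":-0.35,"ty":0,"tz":-0.002,"turn":0,"fingers":80},{"tx":-0.365,"ty":0.1,"tz":-0.002,"turn":0,"fingers":80},{"tx":-0.365,"ty":0.3,"tz":-0.002,"turn":0,"fingers":80},{"tx":-0.365,"ty":0.45,"tz":-0.002,"turn":0,"fingers":80},{"tx":-0.365,"ty":0.52,"tz":-0.002,"turn":0,"fingers":80},{"tx":-0.365,"ty":0.52,"tz":-0.002,"turn":0,"fingers":80}]'
python3 - <<'E'
from h import *
goto(-1,70,74)
c=snap("wrist"); save(c,"w6",None,1.4)
c=snap("scene"); save(c,"s6",(200,80,420,260),3.5)
E
```

```text
clock: 7.85
eef_pos: [570.0, 394.0, 75.5]
eef_rot: [-1.578, -0.006, -1.797]
wrist_force: [-0.2, -0.3, -0.4]
finger_gap: 80.5
at step -0.5 66.6 z 75.5 yaw -103.0 F [-0.2 -0.3 -0.4] gap 80.5 t 7.85 j6 [0.55 0.74 1.17 0.   1.24 0.78]
shift units [-0.0169  0.0072 -0.0023] turn -0.0004 dist 4.0
```

View pics/s6.png

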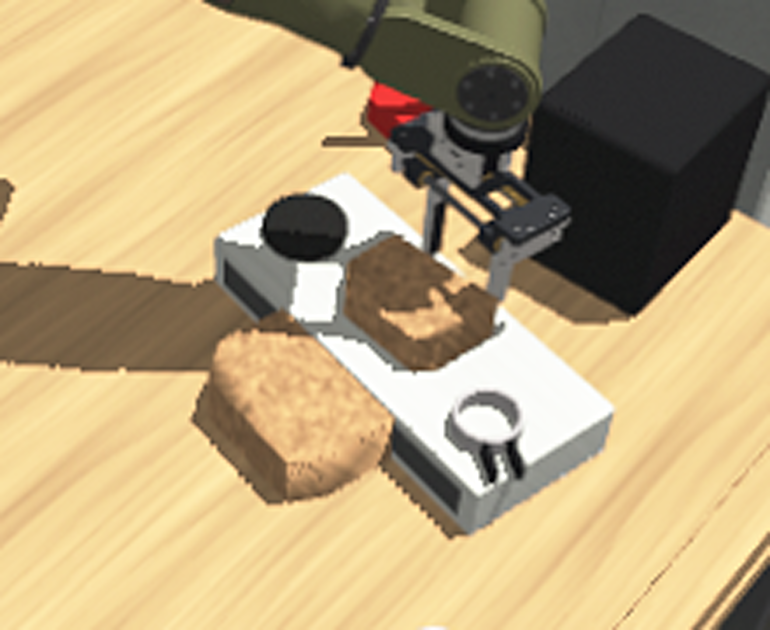

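The scene view shows the fingers behind the slab and the block flush against the step's front. Push the slab towards -y.

```bash
python3 -m creep '[{"tx":0.04,"ty":0,"tz":0,"turn":0,"fingers":80},{"tx":0.08,"ty":0,"tz":0,"turn":0,"fingers":80},{"tx":0.11,"ty":0,"tz":0,"turn":0,"fingers":80},{"tx":0.15,"ty":0,"tz":0,"turn":0,"fingers":80},{"tx":0.19,"ty":0,"tz":0,"turn":0,"fingers":80},{"tx":0.23,"ty":0,"tz":0,"turn":0,"fingers":80},{"tx":0.27,"ty":0,"tz":0,"turn":0,"fingers":80},{"tx":0.31,"ty":0,"tz":0,"turn":0,"fingers":80},{"tx":0.35,"ty":0,"tz":0,"turn":0,"fingers":80},{"tx":0.39,"ty":0,"tz":0,"turn":0,"fingers":80},{"tx":0.43,"ty":0,"tz":0,"turn":0,"fingers":80},{"tx":0.47,"ty":0,"tz":0,"turn":0,"fingers":80},{"tx":0.51,"ty":0,"tz":0,"turn":0,"fingers":80},{"tx":0.54,"ty":0,"tz":0,"turn":0,"fingers":80},{"tx":0.57,"ty":0,"tz":0,"turn":0,"fingers":80},{"tx":0.6,"ty":0,"tz":0,"turn":0,"fingers":80},{"tx":0.63,"ty":0,"tz":0,"turn":0,"fingers":80},{"tx":0.66,"ty":0,"tz":0,"turn":0,"fingers":80},{"tx":0.68,"ty":0,"tz":0,"turn":0,"fingers":80},{"tx":0.68,"ty":0,"tz":0,"turn":0,"fingers":80}]'
python3 - <<'E'
from h import *
goto(-1,-84.5,74)
c=snap("wrist"); save(c,"w7",None,1.4)
c=snap("scene"); save(c,"s7",(180,80,400,260),3.5)
E
```

```text
clock: 9.95
eef_pos: [540.5, 261.9, 79.1]
eef_rot: [-1.575, -0.003, -1.797]
wrist_force: [0.4, 0.8, 0.1]
finger_gap: 79.9
at step 0.3 -68.6 z 79.1 yaw -103.0 F [0.4 0.8 0.1] gap 79.9 t 9.95 j6 [ 0.39  0.54  1.49 -0.    1.12  0.62]
shift units [ 0.0792  0.0256 -0.006 ] turn -0.0004 dist 17.0
```

View pics/s7.png

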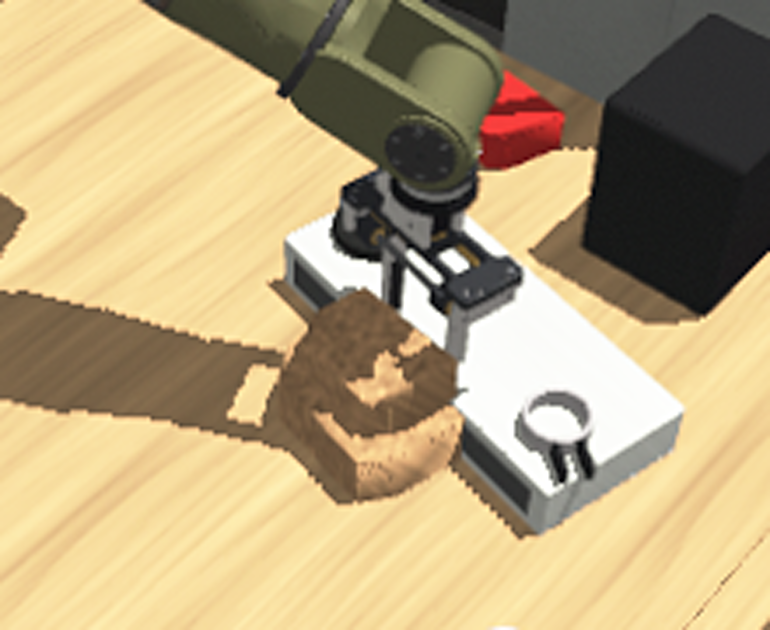

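View pics/w7.png

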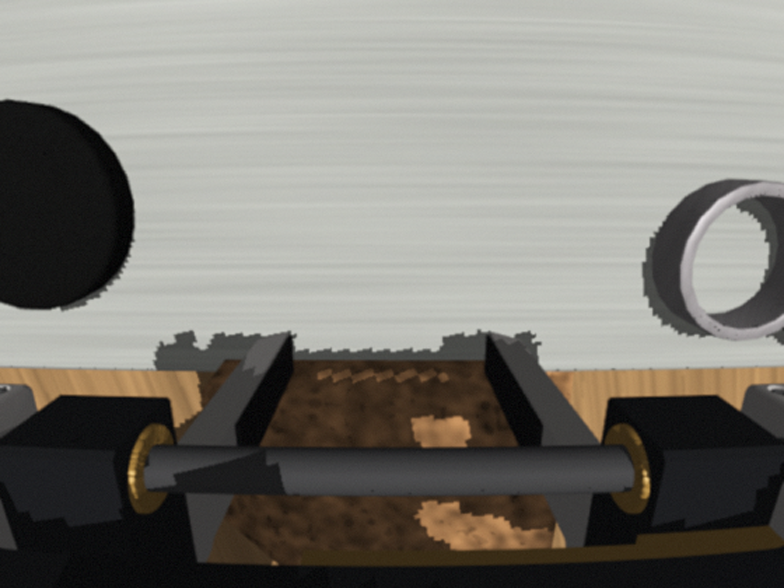

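```bash
python3 -m creep '[{"tx":0.025,"ty":0,"tz":0,"turn":0,"fingers":80},{"tx":0.05,"ty":0.005,"tz":0,"turn":0,"fingers":80},{"tx":0.07,"ty":0.01,"tz":0,"turn":0,"fingers":80},{"tx":0.08,"ty":0.01,"tz":0,"turn":0,"fingers":80},{"tx":0.08,"ty":0.01,"tz":0,"turn":0,"fingers":80}]'
python3 -c "
from h import *
goto(-1,-84.5,74)"
python3 -m creep '[{"tx":-0.05,"ty":0,"tz":0,"turn":0,"fingers":80},{"tx":-0.15,"ty":0,"tz":0,"turn":0,"fingers":80},{"tx":-0.25,"ty":-0.1,"tz":0,"turn":0,"fingers":80},{"tx":-0.4,"ty":-0.25,"tz":0,"turn":0,"fingers":60},{"tx":-0.6,"ty":-0.4,"tz":0,"turn":0,"fingers":60},{"tx":-0.8,"ty":-0.5,"tz":0,"turn":0,"fingers":60},{"tx":-0.8,"ty":-0.5,"tz":0,"turn":0,"fingers":60}]'
cat > look.py <<'E'
from h import *
import sys
n=sys.argv[1]
c=snap("top"); P=cloud(c); z=P[...,2]; hsv=cv2.cvtColor(c["frame"],cv2.COLOR_RGB2HSV)
save(c,"t"+n,(160,130,360,280),4)
cork=(hsv[...,0]>8)&(hsv[...,0]<20)&(hsv[...,1]>60)
def rp(nm,m,h):
    q=rect(c,m,h); d=q[0]-O; print(nm,q[0].round(1),np.round(q[1],1),"yaw",round(q[2],1),"step",(d@X).round(1),(d@Y).round(1),"dyaw",round(q[2]+12.9,1))
    return q
pb=project(c,[*S2W(0,-140),100])[0].astype(int)
rp("slab",comp(cork&(z>80)&(z<125),tuple(pb)),100)
rp("stack",comp(cork&(z>40)&(z<125),tuple(pb)),60)
c=snap("scene"); save(c,"s"+n,(180,80,400,260),3.5)
E
python3 look.py 8
```

```text
clock: 10.55
eef_pos: [536.9, 246.4, 77.1]
eef_rot: [-1.575, -0.003, -1.797]
wrist_force: [0.1, 0.4, 0.4]
finger_gap: 80.3
at step 0.2 -84.6 z 77.1 yaw -103.0 F [0.1 0.4 0.4] gap 80.3 t 10.55 j6 [ 0.37  0.52  1.52 -0.    1.1   0.6 ]
shift units [-0.0004  0.0154 -0.0061] turn -0.0004 dist 3.0
clock: 11.25
eef_pos: [573.7, 407.7, 179.3]
eef_rot: [-1.572, 0.001, -1.794]
wrist_force: [-0.0, 0.5, -0.7]
finger_gap: 60.0
slab [521.4 192.1] [ 93.3 141.3] yaw -12.5 step -2.8 -141.0 dyaw 0.4
stack [527.5 191.1] [111.3 170.5] yaw -12.9 step 3.4 -140.6 dyaw 0.0
```

View pics/t8.png

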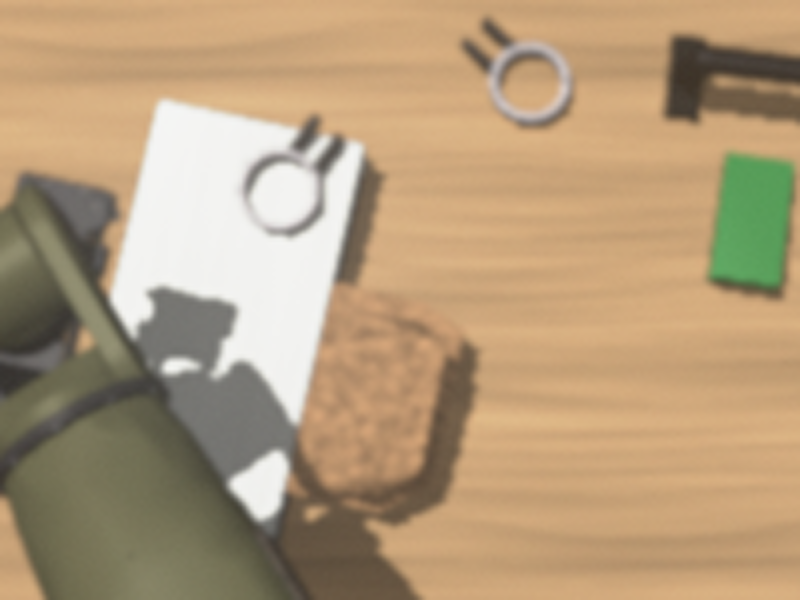

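View pics/s8.png

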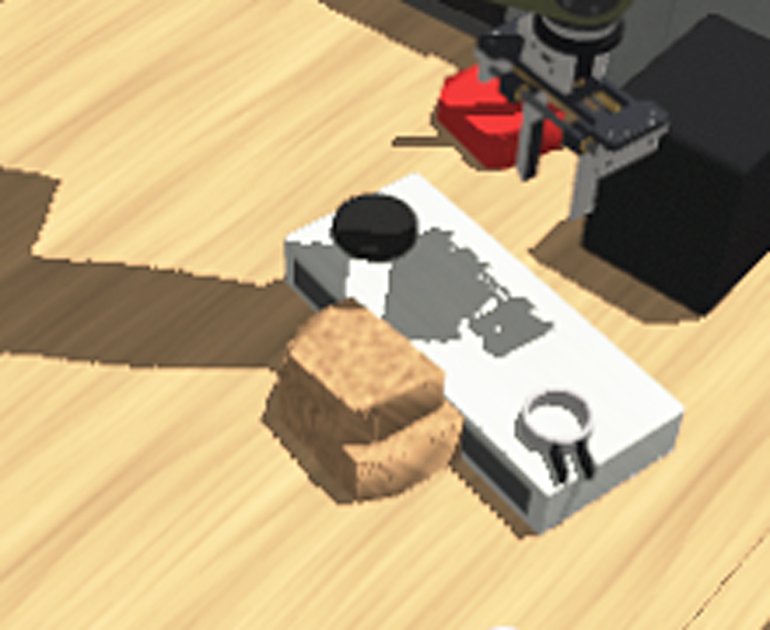

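The slab is square on the block: step frame (-2.8,-141.0) against the block's (3.4,-140.6), yaw difference 0.4°. Now close the fingers and go above its middle.

```bash
python3 -m creep '[{"tx":0.2,"ty":0,"tz":0,"turn":0,"fingers":0},{"tx":0.4,"ty":0,"tz":0,"turn":0,"fingers":0},{"tx":0.6,"ty":0,"tz":0,"turn":0,"fingers":0},{"tx":0.8,"ty":0,"tz":0,"turn":0,"fingers":0},{"tx":1,"ty":0,"tz":0,"turn":0,"fingers":0},{"tx":1,"ty":0,"tz":0,"turn":0,"fingers":0},{"tx":1,"ty":0.1,"tz":0,"turn":0,"fingers":0},{"tx":1,"ty":0.1,"tz":0,"turn":0,"fingers":0}]'
python3 -c "
from h import *
goto(-2,-141,110)"
```

```text
clock: 12.15
eef_pos: [526.9, 207.8, 154.1]
eef_rot: [-1.579, -0.006, -1.797]
wrist_force: [0.3, 0.5, -0.8]
finger_gap: 1.1
at step -1.0 -124.5 z 154.1 yaw -102.9 F [ 0.3  0.5 -0.8] gap 1.1 t 12.15 j6 [ 0.31  0.39  1.53 -0.    1.24  0.54]
shift units [ 0.0812  0.221  -0.0033] turn -0.0003 dist 47.0
```

```bash
python3 -m creep '[{"tx":0.06,"ty":0,"tz":0,"turn":0,"fingers":0},{"tx":0.085,"ty":0.1,"tz":0,"turn":0,"fingers":0},{"tx":0.085,"ty":0.2,"tz":0,"turn":0,"fingers":0},{"tx":0.085,"ty":0.23,"tz":0,"turn":0,"fingers":0},{"tx":0.085,"ty":0.24,"tz":0,"turn":0,"fingers":0},{"tx":0.085,"ty":0.25,"tz":0,"turn":0,"fingers":0}]'
python3 -c "
from h import *
goto(-2,-141,100)"
```

```text
clock: 12.75
eef_pos: [523.0, 191.0, 105.0]
eef_rot: [-1.578, -0.006, -1.797]
wrist_force: [-0.4, -0.2, 0.8]
finger_gap: 0.2
at step -1.0 -141.7 z 105.0 yaw -102.9 F [-0.4 -0.2  0.8] gap 0.2 t 12.75 j6 [ 0.29  0.42  1.6  -0.    1.13  0.51]
shift units [-0.0034  0.0252 -0.0047] turn -0.0002 dist 5.0
```

```bash
python3 -m creep '[{"tx":0,"ty":0.01,"tz":0,"turn":0,"fingers":0},{"tx":0,"ty":0.017,"tz":0,"turn":0,"fingers":0},{"tx":0,"ty":0.022,"tz":0,"turn":0,"fingers":0},{"tx":0,"ty":0.022,"tz":0,"turn":0,"fingers":0}]'
python3 -c "
from h import *
goto(-2,-141,100)"
```

```text
clock: 13.15
eef_pos: [523.1, 191.1, 101.2]
eef_rot: [-1.578, -0.005, -1.797]
wrist_force: [-0.3, -0.3, 2.4]
finger_gap: 0.3
at step -0.9 -141.6 z 101.2 yaw -102.9 F [-0.3 -0.3  2.4] gap 0.3 t 13.15 j6 [ 0.29  0.43  1.61 -0.    1.12  0.51]
shift units [-0.0029  0.006  -0.0056] turn -0.0002 dist 2.0
```

```bash
python3 -m creep '[{"tx":0,"ty":0.006,"tz":0,"turn":0,"fingers":0},{"tx":0,"ty":0.01,"tz":0,"turn":0,"fingers":0},{"tx":0,"ty":0.01,"tz":0,"turn":0,"fingers":0}]'
python3 -c "
from h import *
goto(-2,-141,100)"
```

```text
clock: 13.45
eef_pos: [523.2, 191.2, 101.0]
eef_rot: [-1.577, -0.005, -1.796]
wrist_force: [-9.2, -2.7, 19.5]
finger_gap: 0.5
at step -0.8 -141.5 z 101.0 yaw -102.9 F [-9.2 -2.7 19.5] gap 0.5 t 13.45 j6 [ 0.29  0.43  1.61 -0.    1.12  0.51]
shift units [-0.0023  0.0049 -0.006 ] turn -0.0002 dist 2.0
```

About 19 N on the middle with no slip. Lift and head for the small wedge.

```bash
python3 -m creep '[{"tx":0,"ty":-0.05,"tz":0,"turn":0,"fingers":0},{"tx":0,"ty":-0.25,"tz":0,"turn":0,"fingers":0},{"tx":0.2,"ty":-0.4,"tz":0,"turn":0,"fingers":20},{"tx":0.4,"ty":-0.45,"tz":0.1,"turn":-0.05,"fingers":80},{"tx":0.6,"ty":-0.45,"tz":0.2,"turn":-0.09,"fingers":80},{"tx":0.8,"ty":-0.45,"tz":0.3,"turn":-0.135,"fingers":80},{"tx":1,"ty":-0.45,"tz":0.4,"turn":-0.18,"fingers":80},{"tx":1,"ty":-0.45,"tz":0.6,"turn":-0.22,"fingers":80},{"tx":1,"ty":-0.45,"tz":0.8,"turn":-0.27,"fingers":80},{"tx":1,"ty":-0.45,"tz":1,"turn":-0.31,"fingers":80},{"tx":1,"ty":-0.45,"tz":1,"turn":-0.359,"fingers":80},{"tx":1,"ty":-0.45,"tz":1,"turn":-0.359,"fingers":80}]'
python3 look.py 9
python3 -c "
from h import *
goto(636.5,-257.9,120,False,-38.3)"
```

```text
clock: 14.65
eef_pos: [674.3, -48.4, 189.7]
eef_rot: [-1.579, 0.005, -0.666]
wrist_force: [0.4, -0.1, 0.6]
finger_gap: 77.0
slab [521.5 192. ] [ 93.1 141.5] yaw -12.3 step -2.7 -141.1 dyaw 0.6
stack [527.4 190.4] [110.4 170.5] yaw -12.7 step 3.4 -141.3 dyaw 0.2
at step 199.3 -341.0 z 191.0 yaw -38.5 F [-0.3 -0.6  0.1] gap 79.4 t 14.75 j6 [-0.12  0.6   1.12 -0.    1.42 -1.02]
shift units [ 0.5094  0.3602 -0.9343] turn -0.0014 dist 225.0
```

View pics/t9.png

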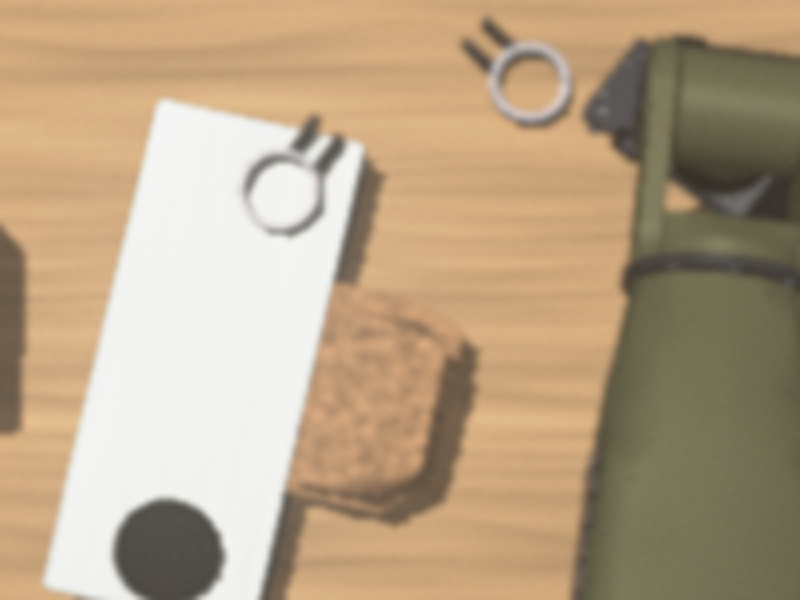

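The stack is unchanged, with the slab still centred on the block. On to above the wedge, with a wrist look.

```bash
python3 -m creep '[{"tx":0.1,"ty":0,"tz":-0.2,"turn":0,"fingers":80},{"tx":0.2,"ty":0,"tz":-0.4,"turn":0,"fingers":80},{"tx":0.3,"ty":0,"tz":-0.6,"turn":0,"fingers":80},{"tx":0.42,"ty":0,"tz":-0.8,"turn":0,"fingers":80},{"tx":0.5,"ty":0.1,"tz":-0.92,"turn":0,"fingers":80},{"tx":0.51,"ty":0.1,"tz":-0.935,"turn":0,"fingers":80},{"tx":0.51,"ty":0.1,"tz":-0.935,"turn":0,"fingers":80}]'
python3 - <<'E'
from h import *
goto(636.5,-257.9,120,False,-38.3)
c=snap("wrist"); save(c,"w9",None,1.4)
hsv=cv2.cvtColor(c["frame"],cv2.COLOR_RGB2HSV); P=cloud(c); z=P[...,2]
cork=(hsv[...,0]>8)&(hsv[...,0]<20)&(z>14)&(z<60)
pb=project(c,[636.5,-258,32])[0].astype(int); print(pb)
try:
    q=rect(c,comp(cork,tuple(pb)),32); print(q[0],q[1],q[2])
except Exception as e: print(e)
E
```

```text
clock: 15.45
eef_pos: [636.5, -257.9, 172.6]
eef_rot: [-1.578, 0.003, -0.676]
wrist_force: [0.1, 0.6, 0.6]
finger_gap: 79.7
at step 209.8 -553.9 z 172.6 yaw -38.8 F [0.1 0.6 0.6] gap 79.7 t 15.45 j6 [-0.44  0.64  1.1  -0.01  1.4  -1.33]
shift units [0.001  0.2628 0.0019] turn -0.0025 dist 53.0
[278 199]
[ 632.6262207  -260.05761719] [57.10087966918945, 102.81877136230469] -38.62364
```

View pics/w9.png

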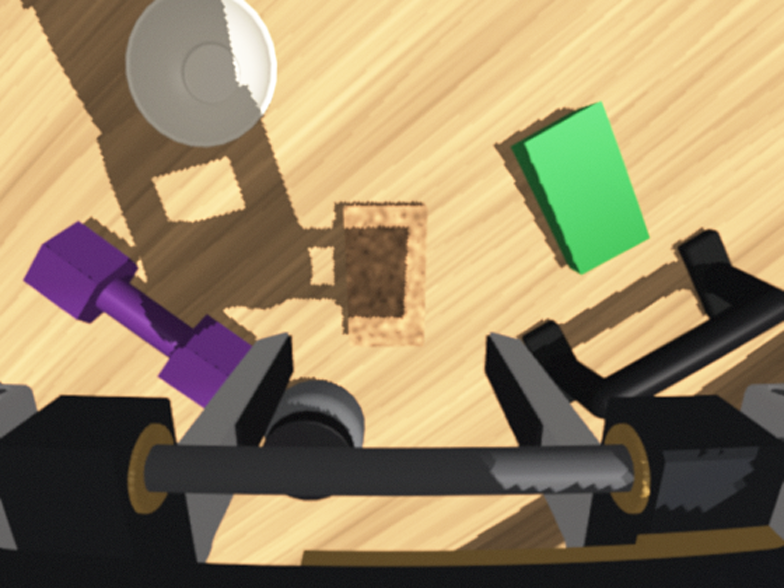

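The wrist view has the cork wedge centred between the fingers at (385,275), aligned with them; the dish, dumbbell, tub and handle are all clear. Wrist and top estimates agree within 4 mm along its length. Go down and grip.

```bash
python3 -m creep '[{"tx":-0.005,"ty":0.2,"tz":0.002,"turn":-0.0025,"fingers":80},{"tx":-0.005,"ty":0.4,"tz":0.002,"turn":-0.0025,"fingers":80},{"tx":-0.005,"ty":0.6,"tz":0.002,"turn":-0.0025,"fingers":80},{"tx":-0.005,"ty":0.75,"tz":0.002,"turn":-0.0025,"fingers":80},{"tx":-0.005,"ty":0.815,"tz":0.002,"turn":-0.0025,"fingers":80},{"tx":-0.005,"ty":0.815,"tz":0.002,"turn":-0.0025,"fingers":80}]'
python3 -c "
from h import *
goto(635.5,-258,8,False,-38.3)"
```

```text
clock: 16.1
eef_pos: [635.5, -255.3, 9.6]
eef_rot: [-1.578, 0.004, -0.666]
wrist_force: [-0.5, -0.4, 0.0]
finger_gap: 79.9
at step 208.3 -551.6 z 9.6 yaw -38.2 F [-0.5 -0.4  0. ] gap 79.9 t 16.1 j6 [-0.43  0.8   1.24 -0.01  1.11 -1.34]
shift units [ 0.0082  0.008  -0.0105] turn 0.0008 dist 3.0
```

```bash
python3 -m creep '[{"tx":0,"ty":0,"tz":-0.01,"turn":0,"fingers":60},{"tx":0,"ty":0,"tz":-0.01,"turn":0,"fingers":45},{"tx":0,"ty":0,"tz":-0.01,"turn":0,"fingers":45},{"tx":0,"ty":0,"tz":-0.01,"turn":0,"fingers":45},{"tx":0,"ty":0,"tz":-0.01,"turn":0,"fingers":45}]' 12
python3 -m creep '[{"tx":0,"ty":-0.02,"tz":0,"turn":0,"fingers":45},{"tx":0,"ty":-0.1,"tz":0,"turn":0,"fingers":45},{"tx":0,"ty":-0.3,"tz":0,"turn":0,"fingers":45},{"tx":0,"ty":-0.5,"tz":0,"turn":0,"fingers":45},{"tx":0,"ty":-0.75,"tz":0,"turn":0,"fingers":45},{"tx":0,"ty":-0.9,"tz":0,"turn":0,"fingers":45},{"tx":0,"ty":-0.9,"tz":0,"turn":0,"fingers":45}]'
python3 - <<'E'
from h import *
goto(*S2W(-2.7,-141),190,False,-12.9)
c=snap("wrist"); save(c,"w10",None,1.4)
E
```

```text
clock: 16.6
eef_pos: [634.8, -257.2, 11.1]
eef_rot: [-1.577, 0.002, -0.666]
wrist_force: [-1.8, 1.2, 6.2]
finger_gap: 55.7
clock: 17.3
eef_pos: [637.2, -257.1, 198.0]
eef_rot: [-1.575, -0.007, -0.666]
wrist_force: [-0.2, -0.5, -0.9]
finger_gap: 56.0
at step 210.4 -553.0 z 198.0 yaw -38.2 F [-0.2 -0.5 -0.9] gap 56.0 t 17.3 j6 [-0.43  0.62  1.08 -0.01  1.44 -1.34]
shift units [-1.843   0.0213  1.4083] turn -0.1404 dist 464.0
```

View pics/w10.png

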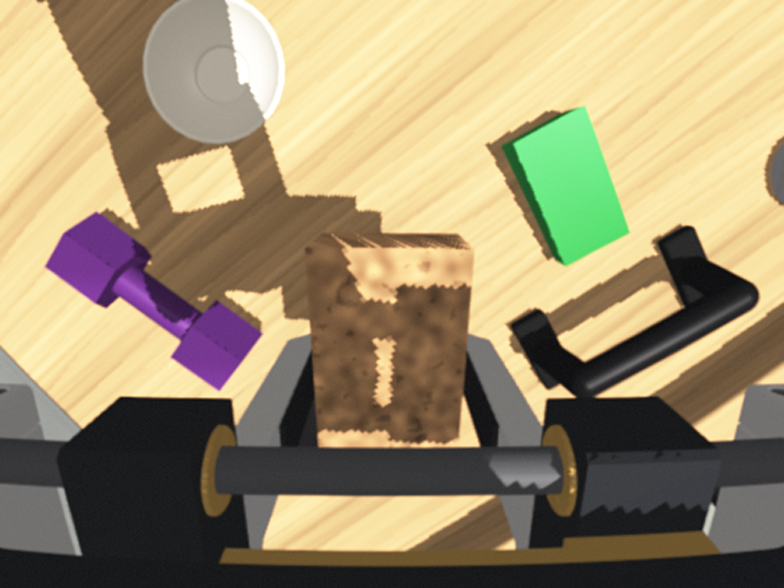

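The wedge is held square, gap 56 mm, thick end at the top of the picture (away from tool +x). Carry it.

```bash
python3 -m creep '[{"tx":-0.1,"ty":0,"tz":0.08,"turn":0,"fingers":45},{"tx":-0.25,"ty":0,"tz":0.2,"turn":0,"fingers":45},{"tx":-0.4,"ty":0,"tz":0.32,"turn":0,"fingers":45},{"tx":-0.55,"ty":0,"tz":0.44,"turn":0,"fingers":45},{"tx":-0.7,"ty":0,"tz":0.56,"turn":0,"fingers":45},{"tx":-0.85,"ty":0,"tz":0.68,"turn":0,"fingers":45},{"tx":-0.95,"ty":0,"tz":0.76,"turn":0,"fingers":45},{"tx":-1,"ty":0,"tz":0.8,"turn":-0.03,"fingers":45},{"tx":-1,"ty":0,"tz":0.8,"turn":-0.07,"fingers":45},{"tx":-1,"ty":0,"tz":0.8,"turn":-0.11,"fingers":45},{"tx":-1,"ty":0,"tz":0.8,"turn":-0.1404,"fingers":45},{"tx":-1,"ty":0,"tz":0.8,"turn":-0.1404,"fingers":45}]'
python3 - <<'E'
from h import *
goto(*S2W(-2.7,-141),190,False,-12.5)
E
```

```text
clock: 18.55
eef_pos: [577.5, -7.3, 192.1]
eef_rot: [-1.577, 0.002, -0.224]
wrist_force: [0.1, 0.4, -1.4]
finger_gap: 56.0
at step 96.4 -322.8 z 192.1 yaw -12.8 F [ 0.1  0.4 -1.4] gap 56.0 t 18.55 j6 [-0.07  0.37  1.45 -0.01  1.32 -1.42]
shift units [-0.494   0.0059  0.9101] turn -0.0017 dist 207.0
```

```bash
python3 -m creep '[{"tx":-0.07,"ty":0,"tz":0.13,"turn":0,"fingers":45},{"tx":-0.17,"ty":0,"tz":0.31,"turn":0,"fingers":45},{"tx":-0.27,"ty":0,"tz":0.5,"turn":0,"fingers":45},{"tx":-0.37,"ty":0,"tz":0.68,"turn":-0.001,"fingers":45},{"tx":-0.45,"ty":0,"tz":0.83,"turn":-0.0017,"fingers":45},{"tx":-0.494,"ty":0.05,"tz":0.91,"turn":-0.0017,"fingers":45},{"tx":-0.494,"ty":0.15,"tz":0.91,"turn":-0.0017,"fingers":45},{"tx":-0.494,"ty":0.2,"tz":0.91,"turn":-0.0017,"fingers":45},{"tx":-0.494,"ty":0.2,"tz":0.91,"turn":-0.0017,"fingers":45}]'
python3 - <<'E'
from h import *
goto(*S2W(-2.7,-141),130,False,-12.5)
c=snap("wrist"); save(c,"w11",None,1.4)
c=snap("scene"); save(c,"s11",(180,80,400,260),3.5)
E
```

```text
clock: 19.45
eef_pos: [520.6, 191.3, 149.6]
eef_rot: [-1.579, 0.005, -0.22]
wrist_force: [0.9, 0.6, -1.1]
finger_gap: 55.7
at step -3.4 -141.9 z 149.6 yaw -12.6 F [ 0.9  0.6 -1.1] gap 55.7 t 19.45 j6 [ 0.29  0.37  1.57 -0.    1.22 -1.06]
shift units [0.0039 0.0978 0.0052] turn -0.0006 dist 20.0
```

View pics/w11.png

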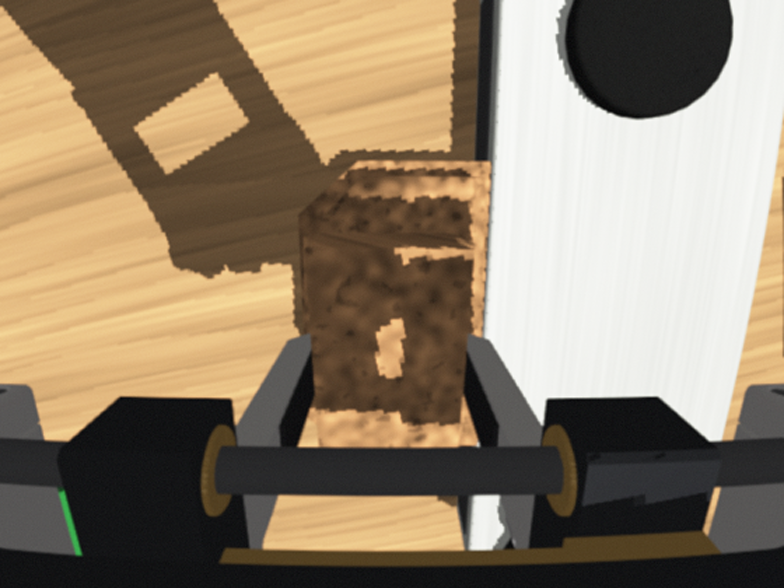

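View pics/s11.png

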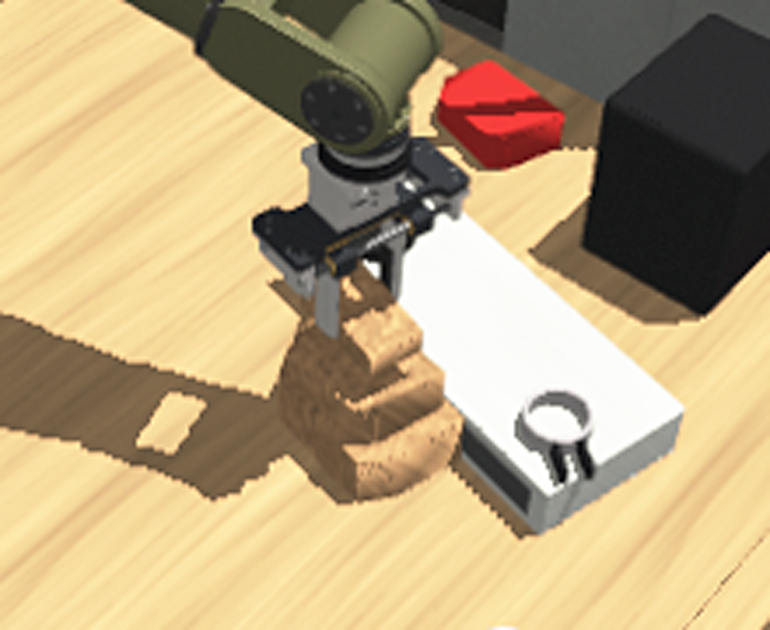

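The thick end (image top) is over the slab's thin end and aligned. Lower to first contact (TCP about 119), then ease the grip so the wedge can pivot on to the slope.

```bash
python3 -m creep '[{"tx":0.004,"ty":0.06,"tz":0.005,"turn":0,"fingers":45},{"tx":0.004,"ty":0.11,"tz":0.005,"turn":0,"fingers":45},{"tx":0.004,"ty":0.14,"tz":0.005,"turn":0,"fingers":45},{"tx":0.004,"ty":0.15,"tz":0.005,"turn":0,"fingers":45},{"tx":0.004,"ty":0.155,"tz":0.005,"turn":0,"fingers":45}]'
python3 -m creep '[{"tx":0,"ty":0.005,"tz":0,"turn":0,"fingers":45},{"tx":0,"ty":0.01,"tz":0,"turn":0,"fingers":45},{"tx":0,"ty":0.015,"tz":0,"turn":0,"fingers":45},{"tx":0,"ty":0.02,"tz":0,"turn":0,"fingers":45}]' 3
python3 - <<'E'
from h import *
goto(*S2W(-2.7,-141),111,False,-12.5)
c=snap("scene"); save(c,"s12",(200,120,360,260),5)
E
```

```text
clock: 20.05
eef_pos: [522.5, 192.0, 120.3]
eef_rot: [-1.577, 0.002, -0.22]
wrist_force: [0.4, 0.5, -0.5]
finger_gap: 56.0
clock: 20.45
eef_pos: [522.5, 192.1, 116.4]
eef_rot: [-1.577, 0.002, -0.22]
wrist_force: [-0.6, 0.9, -0.4]
finger_gap: 56.4
at step -1.7 -140.8 z 116.4 yaw -12.6 F [-0.6  0.9 -0.4] gap 56.4 t 20.45 j6 [ 0.29  0.41  1.6  -0.01  1.14 -1.06]
shift units [-0.0049  0.0268 -0.0009] turn -0.0006 dist 5.0
```

View pics/s12.png

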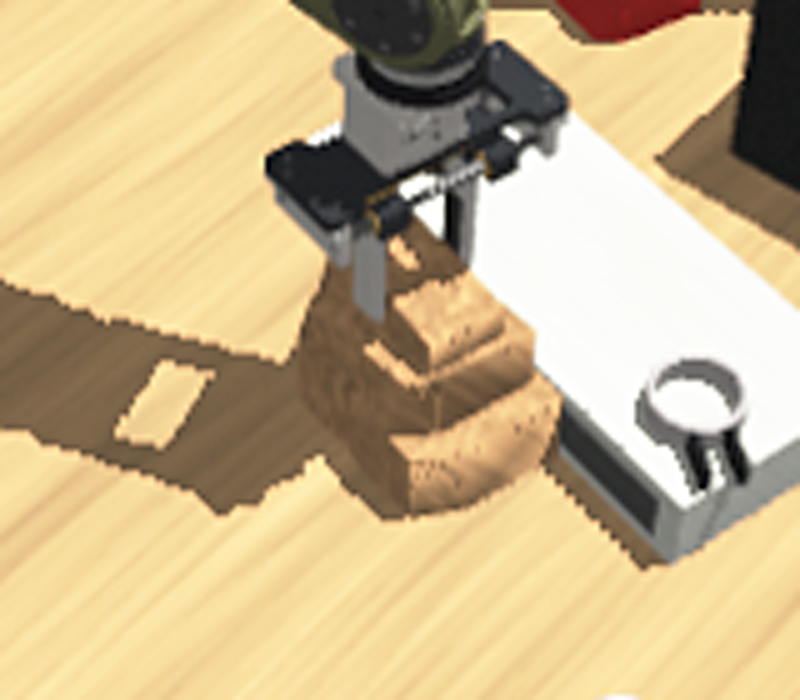

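Nearly down, no load yet. I'll lower further slowly.

```bash
python3 -m creep '[{"tx":0,"ty":0.005,"tz":0,"turn":0,"fingers":45},{"tx":0,"ty":0.01,"tz":0,"turn":0,"fingers":45},{"tx":0,"ty":0.015,"tz":0,"turn":0,"fingers":45},{"tx":0,"ty":0.02,"tz":0,"turn":0,"fingers":45},{"tx":0,"ty":0.02,"tz":0,"turn":0,"fingers":45}]' 3
python3 - <<'E'
from h import *
goto(*S2W(-2.7,-141),111,False,-12.5)
c=snap("wrist"); save(c,"w13",None,1.4)
P=cloud(c); hsv=cv2.cvtColor(c["frame"],cv2.COLOR_RGB2HSV)
pb=project(c,[*S2W(-2,-141),135])[0].astype(int); print(pb)
A=P[int(300/1.4):int(400/1.4),int(330/1.4):int(450/1.4)].reshape(-1,3); A=A[np.abs(A[:,2]-np.median(A[:,2]))<10]
d=A[:,:2]-O; print(np.median(A[:,2]), np.linalg.lstsq(np.c_[d@X,d@Y,np.ones(len(d))],A[:,2],rcond=None)[0])
E
```

```text
clock: 21.0
eef_pos: [522.4, 192.0, 112.0]
eef_rot: [-1.577, 0.002, -0.22]
wrist_force: [-0.2, 0.0, -0.4]
finger_gap: 55.8
at step -1.8 -140.9 z 112.0 yaw -12.6 F [-0.2  0.  -0.4] gap 55.8 t 21.0 j6 [ 0.29  0.41  1.6  -0.    1.14 -1.06]
shift units [-0.0046  0.0052 -0.0007] turn -0.0006 dist 1.0
[276 271]
133.97853967147518 [-3.21577846e-03 -5.75409513e-03  1.33125837e+02]
```

View pics/w13.png

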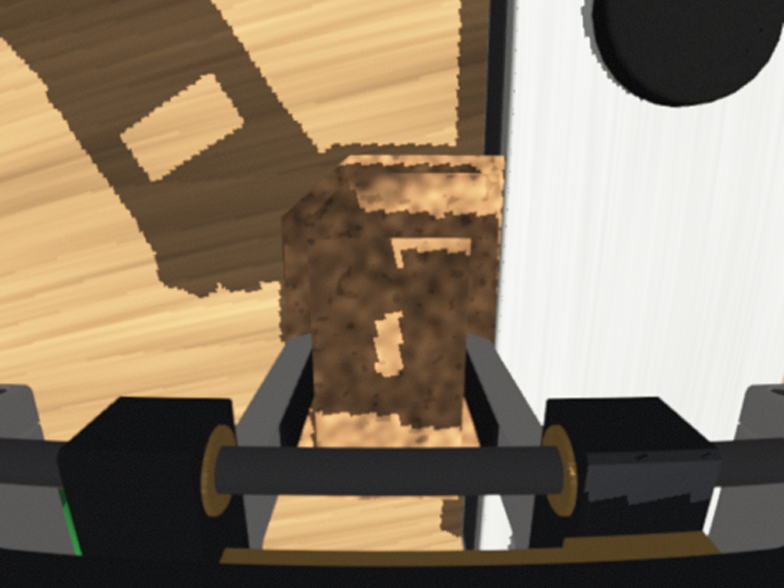

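The top is now level (fitted slope -0.003 along, -0.006 across) at z = 134 mm, expected about 132.5. Lower 1 mm more and open gently.

```bash
python3 -m creep '[{"tx":0,"ty":0.004,"tz":0,"turn":0,"fingers":55},{"tx":0,"ty":0.007,"tz":0,"turn":0,"fingers":56},{"tx":0,"ty":0.007,"tz":0,"turn":0,"fingers":60},{"tx":0,"ty":0.005,"tz":0,"turn":0,"fingers":66},{"tx":0,"ty":0.0,"tz":0,"turn":0,"fingers":74},{"tx":0,"ty":-0.05,"tz":0,"turn":0,"fingers":74},{"tx":0,"ty":-0.2,"tz":0,"turn":0,"fingers":74},{"tx":0,"ty":-0.35,"tz":0,"turn":0,"fingers":74},{"tx":0,"ty":-0.4,"tz":0,"turn":0,"fingers":74}]'
python3 -m creep '[{"tx":-0.2,"ty":0,"tz":0,"turn":0,"fingers":0},{"tx":-0.4,"ty":0,"tz":0,"turn":0,"fingers":0},{"tx":-0.4,"ty":0,"tz":-0.1,"turn":0,"fingers":0},{"tx":-0.4,"ty":0,"tz":-0.3,"turn":0,"fingers":0},{"tx":-0.4,"ty":0,"tz":-0.5,"turn":0,"fingers":0},{"tx":-0.4,"ty":0,"tz":-0.7,"turn":0,"fingers":0},{"tx":-0.4,"ty":0,"tz":-0.8,"turn":0,"fingers":0}]'
cat > look2.py <<'E'
from h import *
import sys
n=sys.argv[1]
c=snap("top"); P=cloud(c); z=P[...,2]; hsv=cv2.cvtColor(c["frame"],cv2.COLOR_RGB2HSV)
save(c,"t"+n,(160,130,360,280),4)
cork=(hsv[...,0]>8)&(hsv[...,0]<20)&(hsv[...,1]>60)
def rp(nm,m,h):
    q=rect(c,m,h); d=q[0]-O; print(nm,q[0].round(1),np.round(q[1],1),"yaw",round(q[2],1),"step",(d@X).round(1),(d@Y).round(1),"dyaw",round(q[2]+12.9,1))
pb=project(c,[*S2W(0,-140),132])[0].astype(int)
m=comp(cork&(z>122)&(z<145),tuple(pb)); rp("wedge",m,132)
A=P[cv2.erode(m,np.ones((3,3)))>0]; d=A[:,:2]-O; print("top",np.linalg.lstsq(np.c_[d@X,d@Y+141,np.ones(len(d))],A[:,2],rcond=None)[0].round(3),len(A))
rp("slab+",comp(cork&(z>82)&(z<150),tuple(pb)),100)
rp("stack",comp(cork&(z>40)&(z<150),tuple(pb)),60)
c=snap("scene"); save(c,"s"+n,(180,80,400,260),3.5)
E
python3 look2.py 14; python3 -c "
from h import *
goto(*S2W(-2,-141),140,False,-12.6)"
```

```text
clock: 21.95
eef_pos: [523.6, 192.8, 195.7]
eef_rot: [-1.575, -0.002, -0.22]
wrist_force: [-0.4, -0.3, -0.6]
finger_gap: 73.6
clock: 22.65
eef_pos: [409.8, 52.1, 196.0]
eef_rot: [-1.575, -0.002, -0.221]
wrist_force: [0.2, -0.3, -0.5]
finger_gap: 21.1
wedge [525.9 190.8] [ 56.8 107.2] yaw -13.0 step 1.9 -141.3 dyaw -0.1
top [ 6.00000e-03 -7.00000e-03  1.34323e+02] 522
slab+ [521.5 192.1] [ 92.9 141.4] yaw -12.3 step -2.7 -141.0 dyaw 0.6
stack [527.4 190.6] [110.1 170.5] yaw -12.7 step 3.4 -141.1 dyaw 0.2
at step -80.0 -301.9 z 196.2 yaw -12.8 F [ 0.5  0.7 -0.2] gap 13.4 t 22.75 j6 [ 0.04 -0.    1.89 -0.    1.25 -1.31]
shift units [0.3913 0.2783 0.8047] turn -0.0009 dist 187.0
```

View pics/t14.png

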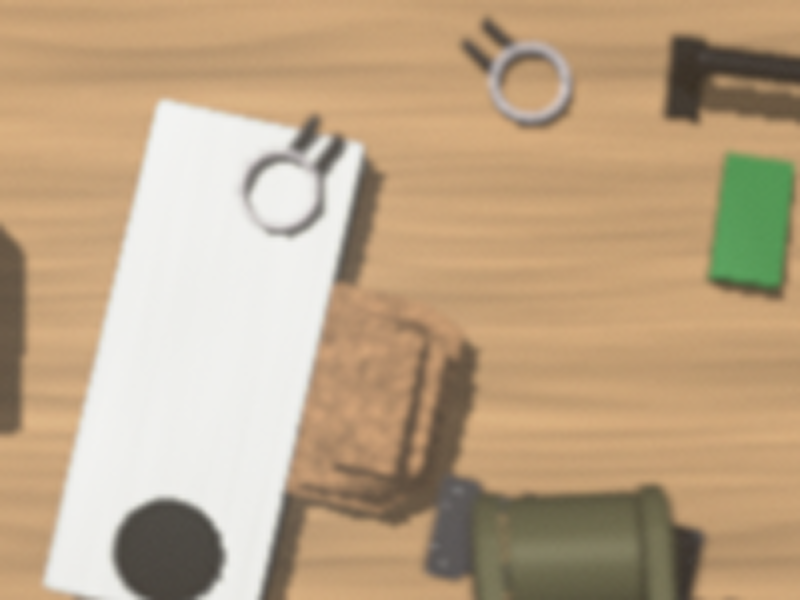

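View pics/s14.png

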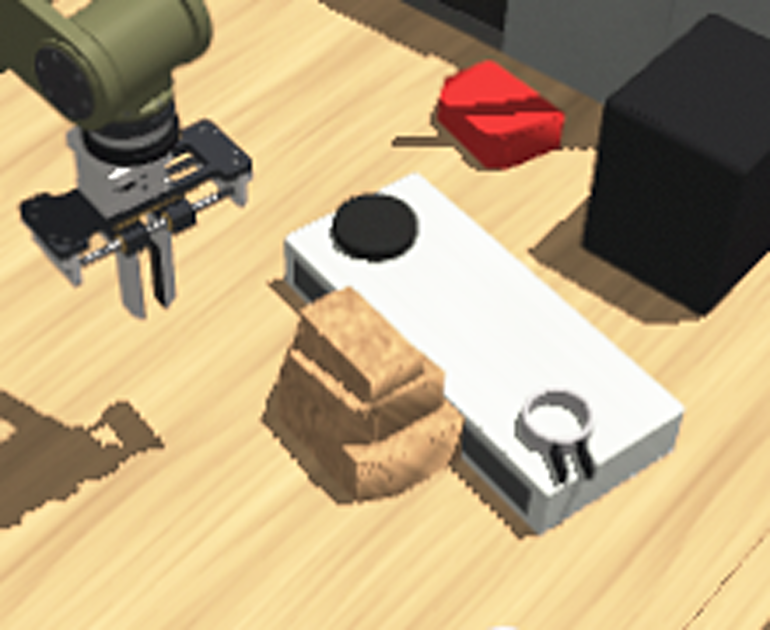

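The wedge rests level on the slab (slope 0.006 and -0.007), about 5 mm along and 0 mm across from the slab's centre. Now press its middle with closed fingers.

```bash
python3 -m creep '[{"tx":0.1,"ty":0,"tz":0.2,"turn":0,"fingers":0},{"tx":0.2,"ty":0,"tz":0.4,"turn":0,"fingers":0},{"tx":0.3,"ty":0,"tz":0.6,"turn":0,"fingers":0},{"tx":0.38,"ty":0,"tz":0.77,"turn":0,"fingers":0},{"tx":0.4,"ty":0.05,"tz":0.805,"turn":0,"fingers":0},{"tx":0.4,"ty":0.15,"tz":0.805,"turn":0,"fingers":0},{"tx":0.4,"ty":0.25,"tz":0.805,"turn":0,"fingers":0},{"tx":0.4,"ty":0.28,"tz":0.805,"turn":0,"fingers":0},{"tx":0.4,"ty":0.28,"tz":0.805,"turn":0,"fingers":0}]'
python3 -c "
from h import *
goto(*S2W(0.5,-141),133,False,-12.6)"
```

```text
clock: 23.65
eef_pos: [523.3, 191.7, 138.9]
eef_rot: [-1.576, -0.001, -0.222]
wrist_force: [0.3, 0.3, 0.2]
finger_gap: 0.3
at step -0.8 -140.9 z 138.9 yaw -12.7 F [0.3 0.3 0.2] gap 0.3 t 23.65 j6 [ 0.29  0.38  1.58 -0.01  1.19 -1.06]
shift units [ 0.0067  0.0294 -0.0002] turn -0.0008 dist 6.0
```

```bash
python3 -m creep '[{"tx":0,"ty":0.01,"tz":0,"turn":0,"fingers":0},{"tx":0,"ty":0.02,"tz":0,"turn":0,"fingers":0},{"tx":0,"ty":0.025,"tz":0,"turn":0,"fingers":0},{"tx":0,"ty":0.03,"tz":0,"turn":0,"fingers":0},{"tx":0,"ty":0.03,"tz":0,"turn":0,"fingers":0}]'
```

```text
clock: 24.15
eef_pos: [523.5, 191.7, 133.8]
eef_rot: [-1.575, -0.001, -0.223]
wrist_force: [-3.0, -0.0, 6.1]
finger_gap: 0.2
```

```bash
python3 -m creep '[{"tx":0,"ty":0.005,"tz":0,"turn":0,"fingers":0},{"tx":0,"ty":0.005,"tz":0,"turn":0,"fingers":0}]'
python3 -m creep '[{"tx":0,"ty":-0.03,"tz":0,"turn":0,"fingers":0},{"tx":0,"ty":-0.15,"tz":0,"turn":0,"fingers":0},{"tx":0,"ty":-0.3,"tz":0,"turn":0,"fingers":0},{"tx":-0.2,"ty":-0.3,"tz":-0.1,"turn":0,"fingers":0},{"tx":-0.4,"ty":-0.3,"tz":-0.3,"turn":0,"fingers":0},{"tx":-0.4,"ty":-0.3,"tz":-0.5,"turn":0,"fingers":0},{"tx":-0.4,"ty":-0.3,"tz":-0.7,"turn":0,"fingers":0},{"tx":-0.4,"ty":-0.3,"tz":-0.8,"turn":0,"fingers":0},{"tx":-0.4,"ty":-0.3,"tz":-0.8,"turn":0,"fingers":0}]'
python3 look2.py 15; python3 -c "
from h import *
c=snap('top'); save(c,'tend')"
```

```text
clock: 24.35
eef_pos: [523.5, 191.7, 133.8]
eef_rot: [-1.575, -0.002, -0.223]
wrist_force: [-3.4, -1.4, 8.2]
finger_gap: 0.5
clock: 25.25
eef_pos: [409.9, 51.9, 195.1]
eef_rot: [-1.575, -0.003, -0.225]
wrist_force: [-0.2, 1.0, -1.0]
finger_gap: 0.4
wedge [526.1 190.6] [ 56.7 107.4] yaw -12.5 step 2.1 -141.3 dyaw 0.4
top [1.00000e-02 3.00000e-03 1.34498e+02] 504
slab+ [521.4 192.1] [ 93.3 141.3] yaw -12.5 step -2.8 -141.0 dyaw 0.4
stack [527.4 190.6] [110.3 170.5] yaw -12.9 step 3.4 -141.1 dyaw 0.0
```

View pics/s15.png

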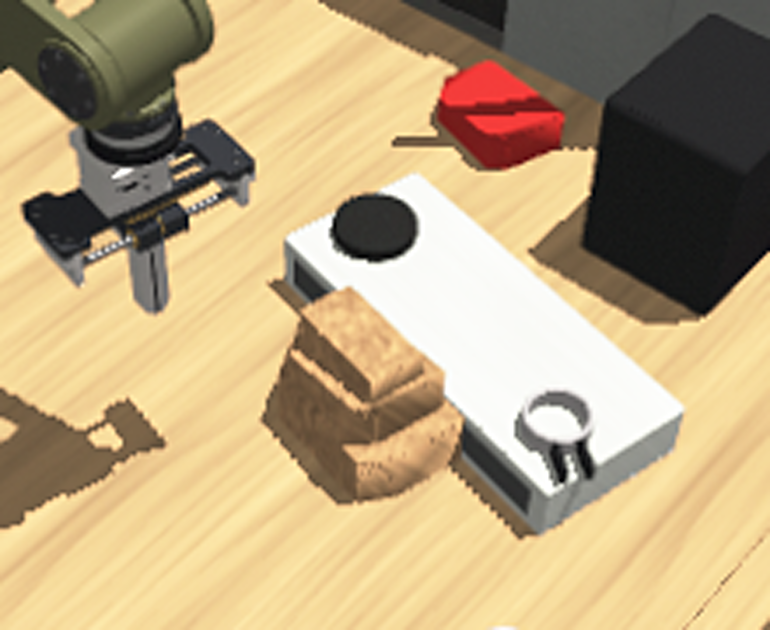

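View pics/tend.png

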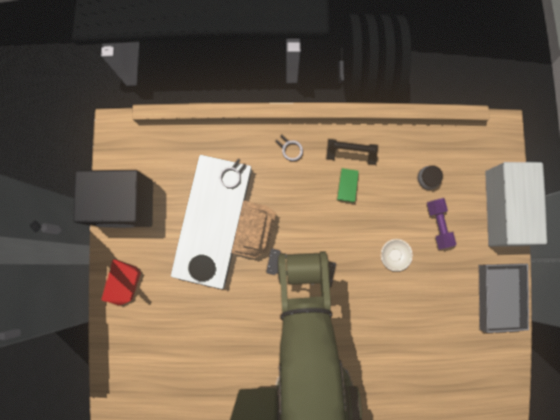

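The stack stands square and level, the bystanders are at their first pixels, and the arm is clear. Hand in.

```bash
python3 -c "
from cell import manip
print(manip.sign_off())"
```

```text
the job is handed in; nothing more can be done
None
```

The stack is built and handed in at about 25 s of the 72 s allowed. The hand-in reports no verdict, so the results below are from my own checks.

- **Block:** I pushed it against the step until about 30 N built up. The last camera check puts its centre 141 mm from the step's centre (140 is flush), parallel to within about 0.2°.
- **Slab:** I pushed it off the step without lifting it. It sits about 6 mm along and 0 mm across from the block's centre, 0.4° off square. I pressed its middle with about 19 N, and the camera showed it in the same place afterwards.
- **Small wedge:** I set it down gently, letting it pivot onto the slope in a light grip. It sits about 5 mm along and 0 mm across from the slab's centre, parallel. I pressed its middle with about 6–8 N. After that press its top slope read 0.010 and 0.003 rad.
- **Bystanders:** All seven are at the same pixels as at the start, and I did not touch the red and green look-alikes.

**Disagreements:** No check failed. The wedge's top read about 2 mm higher than expected, and the top and wrist cameras differed by up to about 4 mm on the wedge's position before I gripped it. The height difference is about the stated calibration error.

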